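# Lay out the dressing set on the printed mat

### The job

Lay out the dressing set on the blue mat: put the gauze pack flat in the rectangle between the two bottles, long side along the rectangle, and stand the blue jar upright on the middle of the gauze pack. Stand the red-topped dropper bottle upright in the ring directly in front of the amber bottle (on the robot's side of it), and the dark-capped vial upright in the ring directly in front of the white bottle. Leave the two bottles, the tape roll and the pen where they are.

Things in the scene. Friction and masses are not known exactly. Their poses are not given: they have to be found in the camera images.
- layout_mat: fixed flat blue mat, 210 (x) x 310 (y) x 5 mm; origin: centre of underside, x to its back (away from the robot, turned up to 0.25 rad), y left. Printed flat in white, centres in mm: back row x=+50: rings at y=+100 and -100 (the bottles stand in them, either way round), at y=0 a rectangle 72 (x) x 99 (y) for the gauze; front row x=-50: rings at y=+100, 0 (stays empty), -100. Rings 56 mm wide.
- gauze_pack: flat white gauze pack with a teal printed stripe, 86 mm (its x) x 59 mm (its y) x 13 mm high, lying flat. Origin: centre of its underside; z up. It starts on the worktop beside the mat at any angle. It is rigid and may be lifted by its two long edges.
- blue_jar: small blue jar with a blue screw cap, 36 mm diameter x 53 mm high, starting on the worktop beside the mat, standing upright. Origin: centre of its underside; z up.
- red_dropper: small white dropper bottle with a bright red pointed top, 86 mm high, 29 mm diameter at the shoulder of the red top (from 56 mm up), white body below it 25 mm diameter, starting on the worktop beside the mat, standing upright. Origin: centre of its underside; z up.
- vial: vial with clear body and a dark grey cap, 29 mm diameter x 74 mm high, starting on the worktop beside the mat, standing upright. Origin: centre of its underside; z up.
- amber_bottle: brown (amber) medicine bottle with a green-edged label and white cap, 46 mm diameter x 129 mm high, loose, standing in a back ring of the mat; not to be moved. Origin: centre of its underside; z up.
- white_bottle: white medicine bottle with an orange-edged label and white cap, 44 mm diameter x 119 mm high, loose, standing in the other back ring of the mat; not to be moved. Origin: centre of its underside; z up.
- tape_roll: roll of white tape lying flat to the right of the mat, towards its back, 69 mm diameter x 25 mm high, loose; a bystander. Origin: centre of its underside.
- marker_pen: blue marker pen lying on the worktop behind the mat, 139 mm long (its y) x 13 mm thick, loose; a bystander. Origin: middle of its underside.
Things that resemble listed ones, but are neither listed nor needed, are in the scene too. Leave any purple look-alike of the red_dropper alone.

How it is judged:
At the end, for the whole second after the job is handed in: All at rest: gauze pack flat on the mat, within 15 mm each way and 0.2 rad of the rectangle; jar upright on it within 15 mm of its middle; red-topped dropper and vial upright within 15 mm each way of the ring in front of the amber and white bottle; bottles within 20 mm of their start (x of gauze_pack in the frame of layout_mat between 0.035 and 0.065 m and y of gauze_pack in the frame of layout_mat between -0.015 and 0.015 m and angle between the x axis of gauze_pack and the y axis of layout_mat, either way round below 0.2 rad and height (world z) of each of gauze_pack, red_dropper, vial below 0.009 m and angle between gauze_pack's own z axis and vertical below 0.1 rad and horizontal distance between blue_jar and gauze_pack below 0.015 m and height (world z) of blue_jar between 0.014 and 0.022 m and x of red_dropper in the frame of layout_mat between -0.065 and -0.035 m and ((y of amber_bottle in the frame of layout_mat above 0 m and y of red_dropper in the frame of layout_mat between 0.085 and 0.115 m) or (y of amber_bottle in the frame of layout_mat below 0 m and y of red_dropper in the frame of layout_mat between -0.115 and -0.085 m)) and height (world z) of each of red_dropper, vial above 0.001 m and x of vial in the frame of layout_mat between -0.065 and -0.035 m and ((y of white_bottle in the frame of layout_mat above 0 m and y of vial in the frame of layout_mat between 0.085 and 0.115 m) or (y of white_bottle in the frame of layout_mat below 0 m and y of vial in the frame of layout_mat between -0.115 and -0.085 m)) and angle between each of blue_jar, red_dropper, vial's own z axis and vertical below 0.15 rad and linear speed of each of gauze_pack, blue_jar, red_dropper, vial below 0.02 m/s and distance of each of amber_bottle, white_bottle from where it was at the start of the episode below 0.02 m and angle between each of amber_bottle, white_bottle's own z axis and vertical below 0.2 rad); the robot touches nothing.
It fails at once if the amber or the white bottle is shoved (20 mm) or tipped over (distance of any of amber_bottle, white_bottle from where it was at the start of the episode above 0.02 m or angle between any of amber_bottle, white_bottle's own z axis and vertical above 0.5 rad).
It fails at once if the tape roll or the pen is moved by 30 mm or more (distance of any of tape_roll, marker_pen from where it was at the start of the episode above 0.03 m).
It also fails if it takes over 102 s, if anything falls off the work surface, if the arm or the gripper's body presses on something with over 40 N, if the wrist force passes 120 N, or if a joint passes its speed limit or range.

### The arm

A 7-joint arm with a two-finger parallel gripper is mounted at the origin on a cart in front of the work surface, level with it; the furniture and walls round the work are solid. World frame = base frame: x ahead of the robot, y to its left, z up, the work surface at z = 0. Lengths are in m, angles in rad, forces in N, time in s.
With the tool pointing down it reaches from about 0.425 to 0.925 m from the base axis. Payload 6.8 kg.
Tool frame: the origin (TCP) lies at the very end of the fingers, on their centre line; the grasp point (between the pads) lies r.grip_depth behind it (r.grip_depth is the distance from the TCP to the grasp point, in m); z points along the fingers, x is the direction in which the jaws open and shut, and the axes are right-handed (so a half turn about z gives the same grasp; the last joint's range is limited). The gripper opens to 85 mm and grips with 20 to 120 N. Pads are 22 mm wide; open, the fingers measure 114 mm over their backs; the gripper's body (76 mm by 85 mm) begins 54 mm behind the grasp point. The pads swing forward as they close: fully open they stand 13 mm farther back than shut.
Start: joints at [-1.351, 0.477, 0.022, 1.555, -0.011, 1.109, -0.083], TCP at [0.217, 0.639, 0.231] pointing down, gripper open.
Joint ranges: [-2.96, 2.96], [-0.34, 2.1], [-1.41, 1.46], [0.24, 2.44], [-1.37, 4.51], [0.17, 1.92], [-2.96, 2.96]. Speed limits (rad/s): [2.39, 2.39, 3.14, 3.14, 3.14, 3.14, 3.14].

### API

Orientations are given as a rotation vector (axis times angle).
In Python, from bench import readout, grab_frame, workorder, r gives the robot as it stands.
- The arm moves only by the shell command python3 -m handwheel 'ROWS' [FORCE]. ROWS is text: rows parted by semicolons, each of 7 numbers parted by spaces: the shift along the tool's x, y, z in mm, then the turn, a rotation vector about the tool's x, y, z in degrees, then the finger opening in mm, from 0 to 85.4. A call has 1 to 12 rows; each row is the pose to reach, as a shift and turn from the pose commanded when the call began, along the tool's axes at that moment; what a row does not reach only later rows make up. A row lasts 1/8 s, in which the tool goes at most 62.5 mm and 10.7 degrees, less where a joint would pass 70% of its speed; a pose out of reach is approached as far as the arm can. A call with a gripper value outside its range is refused whole. The fingers move at their own pace and stop on an object; FORCE is the grip in N (left out, the last holds). Time passes only in rows, so rows that repeat a pose let the fingers close. It gives the time, the measured TCP pose, the force and the opening at its end, in the units of the state.
- readout.get_obs(): the state, without advancing time (a new reading comes with each control period).
- grab_frame(name): name is "scene" or "top" or "wrist"; returns a dict with "pixels" (480x640x3 uint8, red, green, blue), "fx", "fy", "cx", "cy" (pixels), "rvec" (rotation vector, rad) and "tvec" (3), from world to camera coordinates, as OpenCV has them. Camera axes: x right, y down, z forward; pixel columns grow to the right and rows downward; lengths in m; the calibration is good to about 2 mm. A picture is of the moment at which its call begins. There is no depth.
- workorder.hand_in(): hands the job in, once; it reports no verdict.
The state is a dict: "clock": time; "joints": joint angles; "qvel": joint speeds; "tau": joint torques, N m; "tcp_pos": TCP position; "orientation": TCP orientation; "contact_force": force on the tool from outside, world axes, zero at the start; "moment": the same for the moment, N m; "grip_width": finger opening in m.
Only numpy, scipy, OpenCV 4.12 (cv2) and the standard library are available. Lean on these libraries where they do the work, as an engineer would, in place of code of your own. Each camera call takes 0.05 s, during which the arm holds its last target.

## Working session

There is one attempt and no reset: what is moved stays moved. The work goes in short steps, Python scripts to look and compute and a shell command to move; the robot and the scene stay as the last step left them, time stands still between calls to the robot, and variables do not carry over. Pictures are saved under pics/ and viewed, and the job is handed in when it is done.

```bash
mkdir -p pics; ls; python3 - <<'E'
from bench import readout, grab_frame, workorder, r
import cv2
o=readout.get_obs(); print(o['clock'],o['tcp_pos'],o['orientation'],o['grip_width'],r.grip_depth)
for n in ("scene","top","wrist"):
    f=grab_frame(n); cv2.imwrite(f"pics/{n}0.png",f["pixels"][:,:,::-1]); print(n,f["fx"],f["cx"],f["cy"],f["rvec"],f["tvec"])
E
```

```text
pics
0.0 [0.21715167 0.63847147 0.23028467] [ 2.55309984e+00  1.82850802e+00 -2.30485611e-03] 0.0852207309494093 0.0187
scene 491.15313233634737 316.19138662710003 237.20171665041684 [ 1.916401   -0.69376013  0.41045552] [-0.46460412  0.22377948  0.8170079 ]
top 594.386953141448 323.9907072280813 242.7315361147038 [ 2.18269594 -2.12600887  0.15062193] [-0.00544365  0.58868019  1.42937269]
wrist 397.68666027620685 309.3100306674931 247.05228582445773 [-2.32992508 -1.66888799 -0.26944925] [-0.67395256 -0.04147491  0.38135307]
```

View pics/scene0.png

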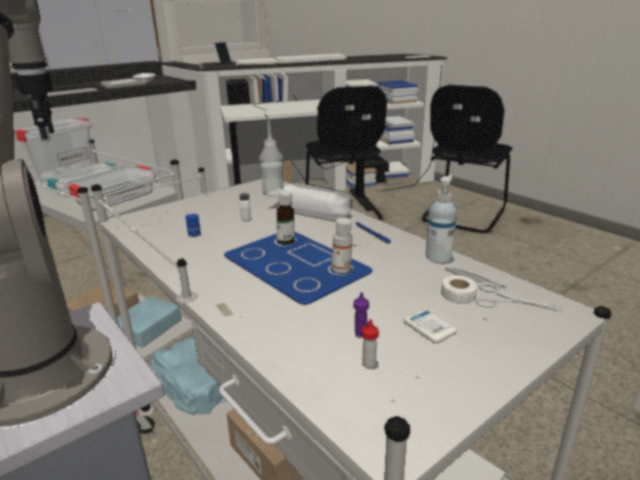

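View pics/top0.png

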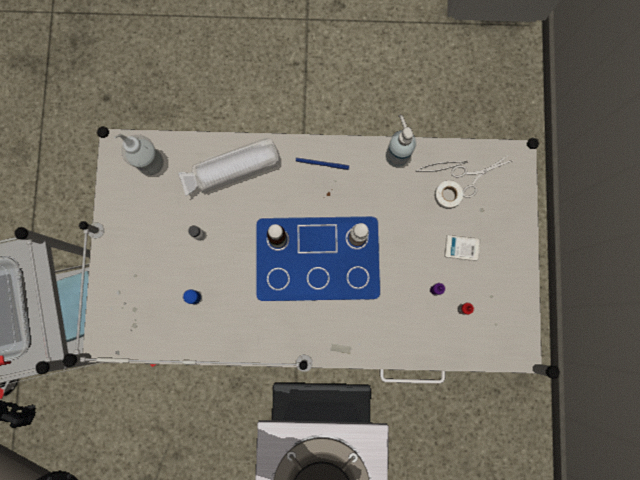

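View pics/wrist0.png

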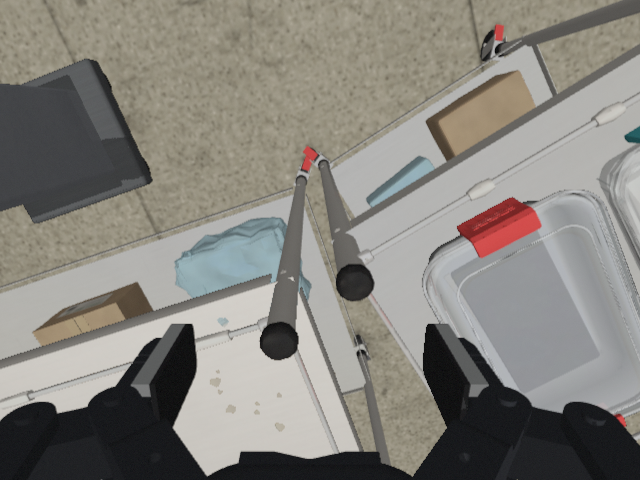

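The top view (image up = +x, left = +y) shows the amber bottle at about (276,235), the white bottle at (358,235), the vial at (195,232) and the jar at (192,297). The gauze is at (462,248), the red dropper at (467,309), with its purple look-alike at (438,289). The tape is at (449,194) and the pen at (322,163). Next I'll measure them.

```bash
cat > h.py <<'E'
import numpy as np, cv2
from scipy.spatial.transform import Rotation as R
from bench import readout, grab_frame, r
def cam(n):
    f=grab_frame(n); f["bgr"]=f["pixels"][:,:,::-1].copy(); f["hsv"]=cv2.cvtColor(f["pixels"],cv2.COLOR_RGB2HSV)
    f["R"]=cv2.Rodrigues(np.array(f["rvec"],float))[0]; f["t"]=np.array(f["tvec"],float); return f
def ray(f,uv,z):
    d=f["R"].T@np.array([(uv[0]-f["cx"])/f["fx"],(uv[1]-f["cy"])/f["fy"],1]); c=-f["R"].T@f["t"]
    return c+d*(z-c[2])/d[2]
def proj(f,p):
    q=f["R"]@np.array(p,float)+f["t"]; return np.array([f["fx"]*q[0]/q[2]+f["cx"],f["fy"]*q[1]/q[2]+f["cy"]])
def blobs(m,mn=10,roi=None):
    m=m.astype(np.uint8)
    if roi: 
        k=np.zeros_like(m); k[roi[1]:roi[3],roi[0]:roi[2]]=1; m=m*k
    n,l,s,c=cv2.connectedComponentsWithStats(m)
    return [(s[i,4],c[i].round(2),s[i,:4],l==i) for i in range(1,n) if s[i,4]>=mn]
def down(ax):  # tool pointing down, tool x at world angle ax (rad)
    c,s=np.cos(ax),np.sin(ax); return R.from_matrix(np.array([[c,s,0],[s,-c,0],[0,0,-1]]))
def go(p,ax,pr=True):
    """relative row (mm,deg) to TCP p with tool x at world angle ax (mod pi chosen nearest)"""
    o=readout.get_obs(); R0=R.from_rotvec(o["orientation"]); best=None
    for a in (ax,ax+np.pi):
        rv=(R0.inv()*down(a)).as_rotvec(degrees=True)
        if best is None or np.linalg.norm(rv)<np.linalg.norm(best): best=rv
    d=R0.inv().apply(np.array(p)-o["tcp_pos"])*1000
    print("tcp",np.round(o["tcp_pos"],4),"xang",np.round(np.degrees(np.arctan2(*R0.as_matrix()[[1,0],0])),2),"row",d.round(1),best.round(2),"rows>=",max(np.linalg.norm(d)/62.5,np.linalg.norm(best)/10.7).round(1))
def st():
    o=readout.get_obs(); print(round(o["clock"],2),np.round(o["tcp_pos"],4),np.round(o["contact_force"],1),round(o["grip_width"],4),"q",np.round(o["joints"],2))
E
python3 - <<'E'
from h import *
f=cam("top"); h=f["hsv"]; H,S,V=h[...,0],h[...,1],h[...,2]
print("campos",-f["R"].T@f["t"])
cands={"blue":((H>100)&(H<125)&(S>150),(150,130,420,310)),"jar":((H>100)&(H<125)&(S>150),(170,270,220,330)),
"red":(((H<6)|(H>174))&(S>150)&(V>80),(440,290,490,330)),"purp":((H>125)&(H<160)&(S>120),(410,270,460,310)),"dark":((V<100),(180,215,215,250)),
"gauze":((V>225),(435,225,490,270)),"teal":((H>80)&(H<115)&(S>80),(435,225,490,270)),"tape":(V>225,(425,170,475,215))}
for k,(m,roi) in cands.items():
    for b in blobs(m,10,roi): print(k,b[0],b[1],b[2])
crops=[f["bgr"][y:y+60,x:x+60] for x,y in ((432,220),(440,280),(165,205),(165,270))]
cv2.imwrite("pics/crops.png",cv2.resize(np.vstack([np.hstack(crops[:2]),np.hstack(crops[2:])]),None,fx=5,fy=5,interpolation=0))
cv2.imwrite("pics/mat.png",cv2.resize(f["bgr"][205:310,245:395],None,fx=5,fy=5,interpolation=0))
E
```

```text
campos [0.3921391  0.01552498 1.49521443]
blue 133 [323.53 163.45] [297 159  51  10]
blue 6218 [316.92 262.13] [257 217 123  84]
blue 840 [317.  238.5] [300 227  35  24]
blue 12 [353.58 244.67] [349 241  11   6]
blue 257 [317.66 277.73] [309 269  18  18]
blue 259 [357.5  277.15] [349 268  18  19]
blue 256 [277.77 278.52] [269 270  19  18]
blue 178 [191.52 296.52] [184 290  16  14]
jar 178 [191.52 296.52] [184 290  16  14]
red 97 [467.11 308.24] [462 303  11  11]
purp 111 [437.47 288.77] [431 284  14  10]
dark 113 [194.43 231.15] [189 226  12  12]
dark 39 [201.82 236.15] [197 231   9   9]
teal 28 [453.07 241.89] [452 238   4   9]
teal 14 [451.71 251.43] [451 248   3   7]
```

View pics/crops.png

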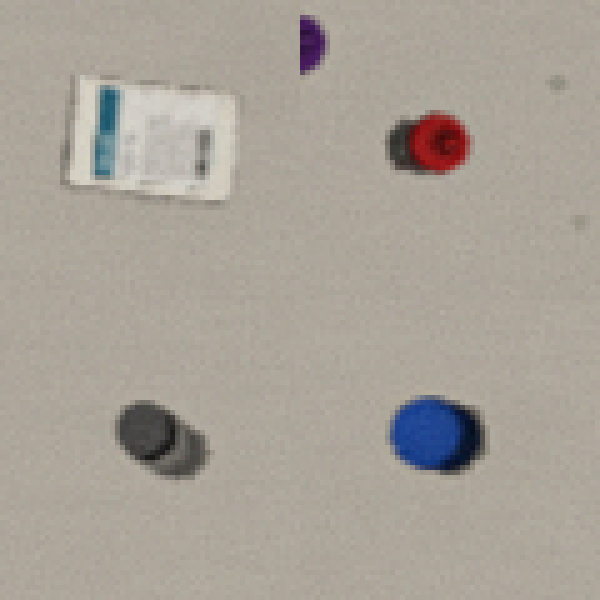

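View pics/mat.png

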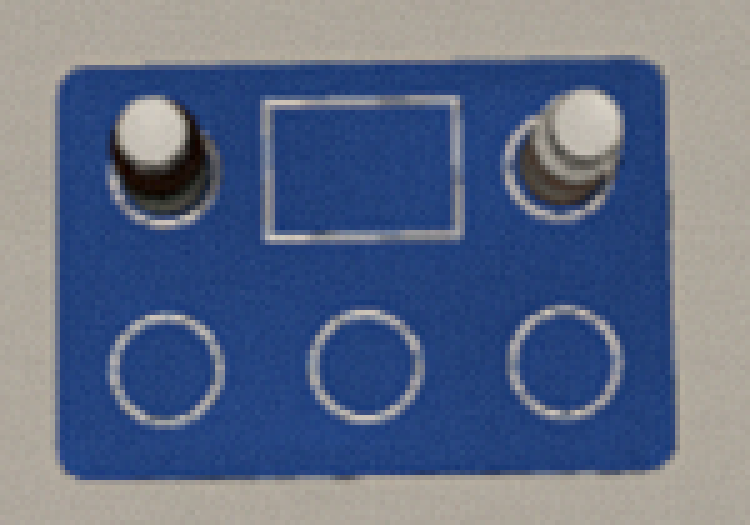

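The crops show the gauze outline spanning about (445–480, 235–260), and round tops for the red dropper, vial and jar. The mat crop shows three clean front rings and the rectangle. Next I'll turn these into world coordinates.

```bash
python3 - <<'E'
from h import *
f=cam("top"); h=f["hsv"]; H,S,V=[h[...,i].astype(int) for i in range(3)]
blue=(H>100)&(H<125)&(S>150)
B=blobs(blue,100,(250,210,390,310))
rings=sorted([b for b in B if b[0]<300],key=lambda b:b[1][0])
P=[ray(f,b[1],0.005) for b in rings]; print("rings L->R",np.round(P,4)[:,:2])
rc=[b for b in B if 500<b[0]<2000][0]; print("rect",ray(f,rc[1],.005)[:2].round(4))
q=cv2.minAreaRect(np.argwhere(rc[3])[:,::-1].astype(np.float32)); print(q)
yv=(P[0]-P[2])[:2]; print("ring span",np.linalg.norm(yv),"mat yaw",np.arctan2(-yv[0],yv[1]))
a=np.arctan2(-yv[0],yv[1]); Xm=np.array([np.cos(a),np.sin(a)]); Ym=np.array([-np.sin(a),np.cos(a)])
rect=ray(f,rc[1],.005)[:2]; front=np.mean([p[:2] for p in P],0)
print("rect-front in mat",(rect-front)@Xm,(rect-front)@Ym)
c=((rect+front)/2); print("mat centre",c.round(4), "mat outline",end=' ')
m=cv2.minAreaRect(max(cv2.findContours(blue.astype(np.uint8),0,2)[0],key=len if 0 else cv2.contourArea)); print(m, ray(f,m[0],.005)[:2].round(4))
print("amber back ring",(c+.05*Xm+.1*Ym).round(4),"white",(c+.05*Xm-.1*Ym).round(4))
# objects
def show(n,uv,z): print(n,ray(f,uv,z)[:2].round(4))
for n,mk,roi,z in (("jar",(H>100)&(H<125)&(S>150)&(V>110),(170,270,220,330),.053),("red",((H<6)|(H>174))&(S>150)&(V>80),(440,290,490,330),.062),("purp",(H>125)&(H<160)&(S>120),(410,270,460,310),.062),("vial",V<100,(185,222,201,238),.074)):
    b=max(blobs(mk,10,roi),key=lambda b:b[0]); ct=cv2.findContours(b[3].astype(np.uint8),0,1)[0][0]
    ce,rad=cv2.minEnclosingCircle(ct); print(n,b[1],b[2],"encl",np.round(ce,2),round(rad,2),"px/mm diam",round((2*rad)*(f["t"][2] and (1.495-z))/f["fx"]*1000,1)); show(n,b[1],z); show(n+" encl",ce,z)
# gauze: differs from table
roi=np.s_[228:268,438:488]
tab=np.median(f["pixels"][228:268,438:488].reshape(-1,3),0); print("tab",tab)
d=(S[roi]<40)&(V[roi]>190)
d=d|((S[roi]>60)); mm=np.zeros(V.shape,np.uint8); mm[roi]=d; mm=cv2.morphologyEx(mm,cv2.MORPH_CLOSE,np.ones((5,5)))
b=max(blobs(mm,50),key=lambda b:b[0]); g=cv2.minAreaRect(np.argwhere(b[3])[:,::-1].astype(np.float32)); print("gauze",b[0],b[1],g)
pts=np.array([ray(f,u,.013)[:2] for u in cv2.boxPoints(g)]); print(pts.round(4).tolist(),pts.mean(0).round(4)); e=[pts[1]-pts[0],pts[2]-pts[1]]
for v in e: print(np.linalg.norm(v).round(4),np.degrees(np.arctan2(v[1],v[0])).round(1))
m=cv2.resize(np.hstack([mm[220:280,430:490]*255]),None,fx=6,fy=6,interpolation=0); cv2.imwrite("pics/gm.png",m)
E
```

```text
rings L->R [[ 0.4997  0.1236]
 [ 0.5042  0.0237]
 [ 0.5083 -0.0764]]
rect [0.6036 0.0279]
((317.0, 238.5), (23.0, 34.0), 90.0)
ring span 0.20016459741258272 mat yaw 0.04318977462268779
rect-front in mat 0.0996406463497445 -5.879465104649304e-05
mat centre [0.5538 0.0258] mat outline ((317.4107666015625, 258.5015869140625), (81.4691390991211, 122.14122772216797), 88.97696685791016) [0.5527 0.0255]
amber back ring [0.5995 0.1278] white [ 0.6081 -0.072 ]
jar [189.79 296.13] [184 290  13  13] encl [189.58 296.03] 6.5 px/mm diam 31.5
jar [0.448  0.3307]
jar encl [0.4482 0.3313]
red [467.13 308.28] [462 303  12  11] encl [467.32 308.  ] 5.68 px/mm diam 27.4
red [ 0.436  -0.3376]
red encl [ 0.4367 -0.3381]
purp [437.47 288.77] [431 284  14  10] encl [437.5 289.5] 6.67 px/mm diam 32.2
purp [ 0.4809 -0.2663]
purp encl [ 0.4792 -0.2664]
vial [194.38 231.12] [189 226  12  12] encl [194.26 231.13] 6.12 px/mm diam 29.3
vial [0.6039 0.3238]
vial encl [0.6038 0.3241]
tab [172. 166. 155.]
gauze 658 [462.28 247.59] ((462.5000305175781, 247.50001525878906), (32.18186569213867, 20.947948455810547), 7.594642639160156)
[[0.5674, -0.2953], [0.6203, -0.3023], [0.6116, -0.3829], [0.5587, -0.3755]] [ 0.5895 -0.339 ]
0.0534 -7.6
0.081 -96.2
```

View pics/gm.png

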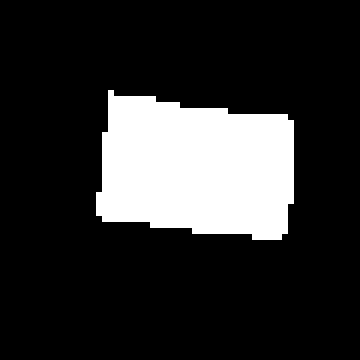

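All measurements agree with the sizes given: ring span 200.2 mm, rectangle-to-front-row distance 99.6 mm, mat yaw 0.043 rad. The amber bottle is on the +y side and the white one on the −y side. I'll start with the vial, going over it first.

```bash
python3 - <<'E'
from h import *
st(); f=cam("wrist"); o=readout.get_obs(); print("cam in tool",R.from_rotvec(o["orientation"]).inv().apply(-f["R"].T@f["t"]-o["tcp_pos"]), (R.from_rotvec(o["orientation"]).as_matrix().T@f["R"].T).round(2))
go([.604,.324,.200],np.radians(28))
E
```

```text
0.25 [0.2172 0.6388 0.2308] [ 0.1  0.9 -0.4] 0.0856 q [-1.35  0.48  0.02  1.56 -0.01  1.11 -0.08]
cam in tool [-1.21786142e-04 -8.15053213e-02 -1.43059570e-01] [[ 1.    0.   -0.  ]
 [ 0.    0.95  0.32]
 [ 0.   -0.32  0.95]]
tcp [0.2173 0.6389 0.231 ] xang 71.22 row [-173.6  467.5   31.1] [2.000e-02 3.000e-02 4.322e+01] rows>= 8.0
```

```bash
python3 -m handwheel '-40 100 7 0 0 8 85; -80 200 15 0 0 18 85; -120 310 22 0 0 28 85; -150 400 28 0 0 36 85; -173.6 467.5 31 0 0 43.2 85; -173.6 467.5 31 0 0 43.2 85; -173.6 467.5 31 0 0 43.2 85; -173.6 467.5 31 0 0 43.2 85; -173.6 467.5 31 0 0 43.2 85; -173.6 467.5 31 0 0 43.2 85; -173.6 467.5 31 0 0 43.2 85'
python3 - <<'E'
from h import *
st(); f=cam("wrist"); cv2.imwrite("pics/w1.png",f["bgr"]); s=cam("scene"); cv2.imwrite("pics/s1.png",cv2.resize(s["bgr"],(800,600)))
o=readout.get_obs(); print(np.degrees(2*np.arctan2(o["orientation"][1],o["orientation"][0])))
E
```

```text
clock: 1.68
tcp_pos: [0.6026, 0.3263, 0.2002]
orientation: [-3.046, -0.765, 0.001]
contact_force: [-1.7, -0.4, 0.6]
grip_width: 0.0848
1.68 [0.6026 0.3263 0.2002] [-1.7 -0.4  0.6] 0.0848 q [-0.78  0.53  0.28  1.57 -0.16  1.06  0.04]
-331.8248297838057
```

View pics/w1.png

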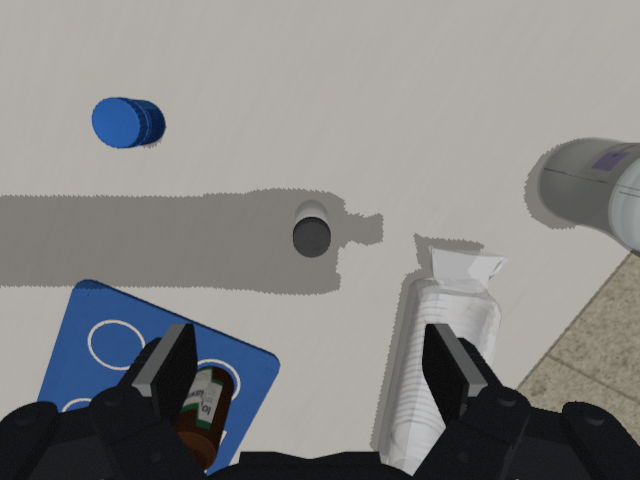

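View pics/s1.png

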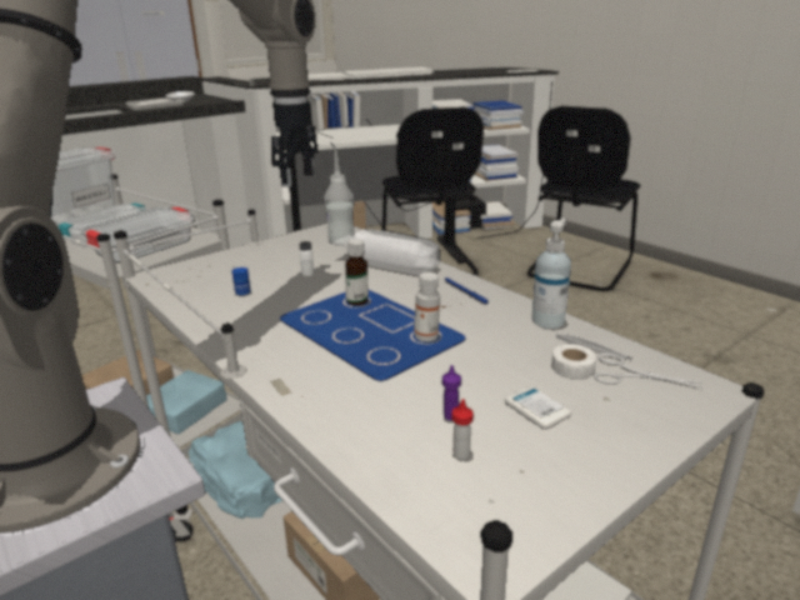

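```bash
python3 - <<'E'
from h import *
f=cam("wrist"); V=f["hsv"][...,2]; S=f["hsv"][...,1]
b=max(blobs(V<90,200,(280,195,345,265)),key=lambda b:b[0]); ce,rad=cv2.minEnclosingCircle(cv2.findContours(b[3].astype(np.uint8),0,1)[0][0])
p=ray(f,ce,.074); d=np.linalg.norm(p+f["R"].T@f["t"]); print(b[1],b[2],ce,rad,"diam",2*rad*d/f["fx"]); print("vial",p)
b=max(blobs((f["hsv"][...,0]>100)&(f["hsv"][...,0]<125)&(S>120),200,(60,80,180,160)),key=lambda b:b[0]);print(b[1:3]); 
ce=(118,122); print("jar~",ray(f,ce,.053))
for u in ((236,375),): print("amber?",ray(f,u,.005))
go([p[0],p[1],.021],np.radians(28))
E
```

```text
[311.19 235.98] [292 216  39  41] (311.0, 236.07691955566406) 20.320751190185547 diam 0.028795878637965237
vial [0.60402112 0.32613254 0.074     ]
(array([126.85, 121.45]), array([92, 97, 73, 51], dtype=int32))
jar~ [0.44912716 0.33023036 0.053     ]
amber? [0.61671123 0.14368722 0.005     ]
tcp [0.6031 0.3256 0.2004] xang 28.15 row [1.100e+00 1.000e-01 1.794e+02] [-0.03 -0.    0.15] rows>= 2.9
```

```bash
python3 -m handwheel '1 0 50 0 0 0 85; 1 0 100 0 0 0 85; 1 0 140 0 0 0 85; 1 0 165 0 0 0 85; 1 0 179 0 0 0 85; 1 0 179 0 0 0 85; 1 0 179 0 0 0 20; 1 0 179 0 0 0 20; 1 0 179 0 0 0 20; 1 0 179 0 0 0 20; 1 0 179 0 0 0 20; 1 0 179 0 0 0 20' 35
python3 - <<'E'
from h import *
st(); f=cam("wrist"); cv2.imwrite("pics/w2.png",f["bgr"])
E
```

```text
clock: 3.32
tcp_pos: [0.6054, 0.3249, 0.0222]
orientation: [-3.048, -0.76, -0.002]
contact_force: [-1.6, 0.2, 6.4]
grip_width: 0.0284
3.33 [0.6054 0.3249 0.0222] [-1.6  0.2  6.4] 0.0284 q [-0.74  0.74  0.23  1.67 -0.22  0.76  0.08]
```

View pics/w2.png

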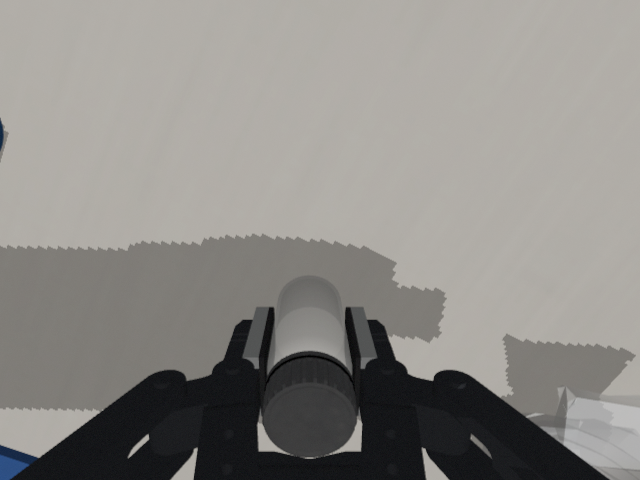

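The vial is held at 28.4 mm opening and upright. I'll lift it and carry it to the ring in front of the white bottle.

```bash
python3 -m handwheel '0 0 -25 0 0 0 20; 0 0 -75 0 0 0 20; 0 0 -135 0 0 0 20; 0 0 -190 0 0 0 20; 0 0 -190 0 0 0 20; 0 0 -190 0 0 0 20; 0 0 -190 0 0 0 20'
python3 - <<'E'
from h import *
st(); go([.5083,-.0764,.210],np.radians(-8)); go([.5083,-.0764,.210],np.radians(-8+90))
E
```

```text
clock: 4.25
tcp_pos: [0.6038, 0.3242, 0.2092]
orientation: [3.047, 0.76, -0.005]
contact_force: [-0.1, -0.2, -1.0]
grip_width: 0.0281
4.25 [0.6038 0.3242 0.2092] [-0.1 -0.2 -1. ] 0.0281 q [-0.78  0.53  0.29  1.56 -0.16  1.08  0.04]
tcp [0.6038 0.3242 0.2092] xang 28.02 row [-2.725e+02  3.088e+02  2.000e-01] [ 0.08  0.19 36.02] rows>= 6.6
tcp [0.6038 0.3242 0.2092] xang 28.02 row [-2.725e+02  3.088e+02  2.000e-01] [ -0.08   0.19 -53.97] rows>= 6.6
```

```bash
python3 -m handwheel '-25 30 0 0 0 4 20; -60 70 0 0 0 9 20; -100 115 0 0 0 15 20; -140 160 0 0 0 20 20; -180 205 0 0 0 25 20; -220 250 0 0 0 30 20; -250 285 0 0 0 34 20; -272.5 309 0 0 0 36 20; -272.5 309 0 0 0 36 20; -272.5 309 0 0 0 36 20; -272.5 309 0 0 0 36 20; -272.5 309 0 0 0 36 20'
python3 - <<'E'
from h import *
st(); go([.5083,-.0764,.0285],np.radians(-8)); f=cam("wrist"); cv2.imwrite("pics/w3.png",f["bgr"])
E
```

```text
clock: 5.75
tcp_pos: [0.5097, -0.0751, 0.2111]
orientation: [-3.134, 0.216, 0.001]
contact_force: [-0.2, 0.2, 0.1]
grip_width: 0.0281
5.75 [ 0.5097 -0.0751  0.2111] [-0.2  0.2  0.1] 0.0281 q [-0.44  0.26  0.56  1.98 -0.17  0.94  0.06]
tcp [ 0.5097 -0.0751  0.2111] xang -7.88 row [ -1.1   1.4 182.6] [-0.    0.02  0.12] rows>= 2.9
```

View pics/w3.png

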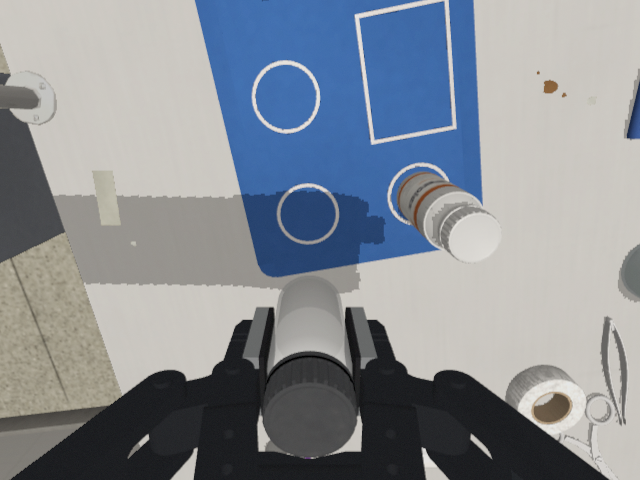

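The wrist view shows the target ring at about (308,214) and the white bottle to its right, with the vial held straight. I'll check the ring position from this view.

```bash
python3 - <<'E'
from h import *
f=cam("wrist"); h=f["hsv"]; H,S,V=[h[...,i] for i in range(3)]
blue=(H>98)&(H<130)&(S>110)
for b in blobs(blue,500):
    if b[0]<8000: print(b[0],b[1],b[2],ray(f,b[1],.005)[:2].round(4))
st()
E
```

```text
3000 [285.34  96.27] [256  65  60  64] [0.5032 0.0218]
2251 [307.46 213.41] [281 187  54  53] [ 0.5075 -0.0785]
5.85 [ 0.5096 -0.0755  0.2112] [ 0.2  0.5 -0.5] 0.0278 q [-0.44  0.26  0.56  1.98 -0.17  0.94  0.06]
```

```bash
python3 -m handwheel '-1 1 50 0 0 0 20; -1 1 100 0 0 0 20; -1 1 140 0 0 0 20; -1 1 160 0 0 0 20; -1 1 170 0 0 0 20; -1 1 177 0 0 0 20; -1 1 181 0 0 0 20; -1 1 182.5 0 0 0 20; -1 1 182.5 0 0 0 20;-1 1 182.5 0 0 0 20;-1 1 182.5 0 0 0 20'
python3 - <<'E'
from h import *
st(); f=cam("wrist"); cv2.imwrite("pics/w4.png",f["bgr"])
E
```

```text
clock: 7.22
tcp_pos: [0.5085, -0.0769, 0.029]
orientation: [-3.134, 0.219, -0.001]
contact_force: [0.3, -0.1, -0.5]
grip_width: 0.0283
7.22 [ 0.5085 -0.0769  0.029 ] [ 0.3 -0.1 -0.5] 0.0283 q [-0.29  0.55  0.4   2.11 -0.39  0.56  0.26]
```

View pics/w4.png

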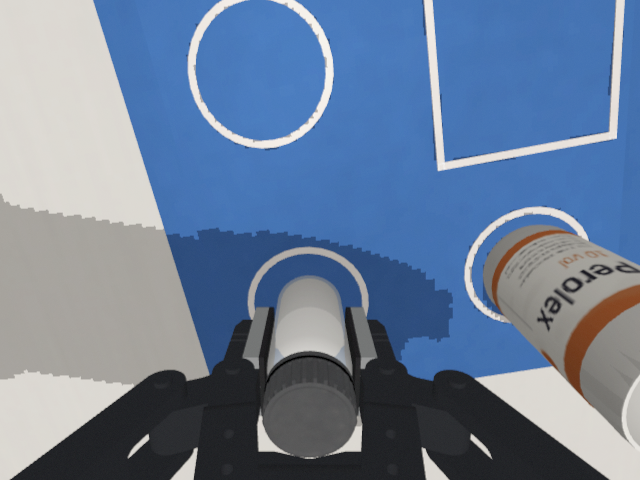

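No contact yet, with roughly 1.8 mm to go. I'll lower 2 mm and release.

```bash
python3 -m handwheel '0 0 1 0 0 0 20; 0 0 2 0 0 0 20; 0 0 2 0 0 0 20; 0 0 2 0 0 0 36; 0 0 2 0 0 0 60; 0 0 2 0 0 0 85; 0 0 2 0 0 0 85; 0 0 -40 0 0 0 85; 0 0 -100 0 0 0 85; 0 0 -150 0 0 0 85; 0 0 -190 0 0 0 85; 0 0 -190 0 0 0 85'
python3 - <<'E'
from h import *
st(); go([.5895,-.339,.200],np.radians(-7))
E
```

```text
clock: 8.78
tcp_pos: [0.5103, -0.0772, 0.2218]
orientation: [-3.133, 0.219, -0.01]
contact_force: [-0.1, 0.8, 0.0]
grip_width: 0.0849
8.78 [ 0.5103 -0.0772  0.2218] [-0.1  0.8  0. ] 0.0849 q [-0.47  0.24  0.59  1.98 -0.17  0.96  0.06]
tcp [ 0.5103 -0.0772  0.2218] xang -7.99 row [114.6 248.3  22. ] [-0.1  -0.35 -0.99] rows>= 4.4
```

```bash
python3 -m handwheel '25 50 0 0 0 0 85; 50 110 5 0 0 0 85; 80 170 10 0 0 0 85; 100 220 15 0 0 0 85; 114.6 248 20 0 0 -1 85; 114.6 248 20 0 0 -1 85;114.6 248 20 0 0 -1 85;114.6 248 20 0 0 -1 85;114.6 248 20 0 0 -1 85'
python3 - <<'E'
from h import *
st(); f=cam("wrist"); cv2.imwrite("pics/w5.png",f["bgr"]);t=cam("top"); cv2.imwrite("pics/t5.png",cv2.resize(t["bgr"][180:360,150:510],None,fx=2.2,fy=2.2))
E
```

```text
clock: 9.9
tcp_pos: [0.5877, -0.3372, 0.199]
orientation: [-3.135, 0.189, -0.001]
contact_force: [0.1, -0.5, 0.1]
grip_width: 0.0849
9.9 [ 0.5877 -0.3372  0.199 ] [ 0.1 -0.5  0.1] 0.0849 q [ 0.03  0.57  0.59  1.61 -0.35  1.07  0.6 ]
```

View pics/w5.png

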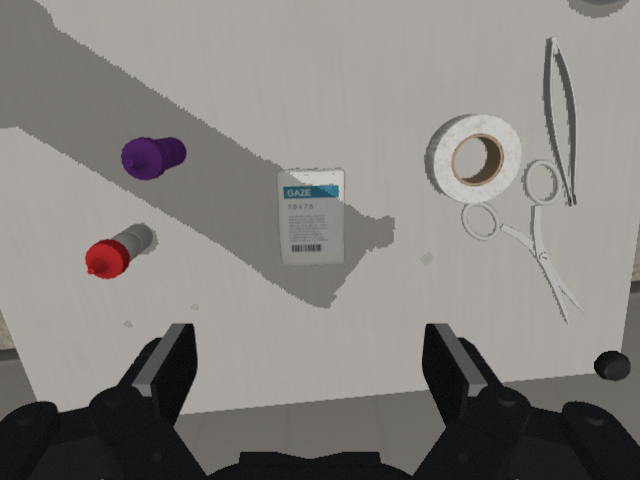

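View pics/t5.png

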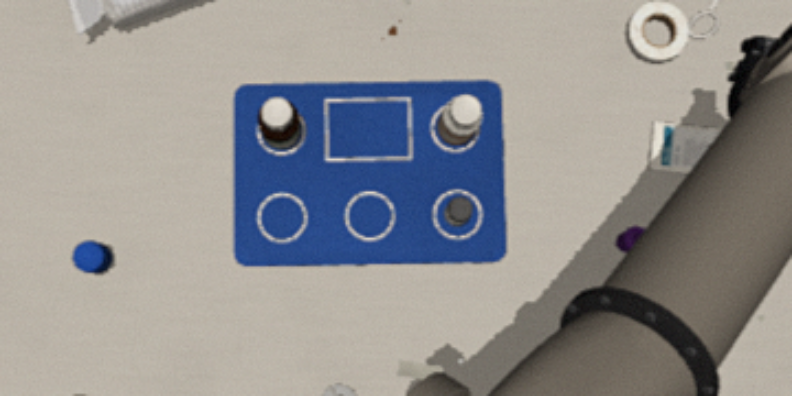

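The vial stands in its ring. The wrist view shows the gauze with corners at about (278,170), (343,168), (344,264) and (282,265), and the tape clear to the right. Next I'll measure the gauze precisely.

```bash
python3 - <<'E'
from h import *
f=cam("wrist"); cv2.imwrite("pics/gz.png",cv2.resize(f["bgr"][150:285,260:365],None,fx=5,fy=4.4*1.0,interpolation=cv2.INTER_CUBIC)[:600])
c=[(278,170),(343,168.5),(344.5,264),(282,265.5)]
P=np.array([ray(f,u,.013)[:2] for u in c]); print(P.round(4).tolist(),P.mean(0)); 
for i in range(4):
    v=P[(i+1)%4]-P[i]; print(np.linalg.norm(v).round(4),np.degrees(np.arctan2(v[1],v[0])).round(1))
E
```

```text
[[0.5668, -0.2969], [0.6199, -0.3021], [0.6133, -0.3856], [0.5582, -0.3803]] [ 0.58953474 -0.34122152]
0.0533 -5.6
0.0837 -94.5
0.0554 174.5
0.0839 84.1
```

View pics/gz.png

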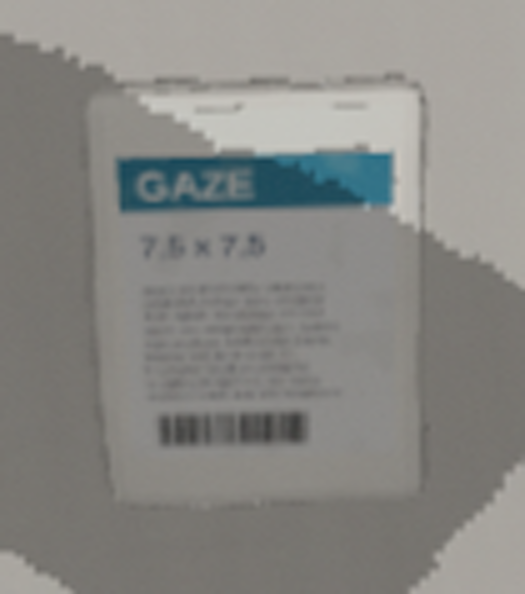

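Gauze centre is (0.5895, −0.340) with its short side at about −6°, and the two views agree. I'll descend with the fingers pre-closed to 74 mm.

```bash
python3 - <<'E'
from h import *
go([.5895,-.3405,.000],np.radians(-6))
E
```

```text
tcp [ 0.5876 -0.3379  0.199 ] xang -6.94 row [  2.1   2.4 199. ] [-0.01 -0.02 -0.94] rows>= 3.2
```

```bash
python3 -m handwheel '2 2.4 50 0 0 -1 74; 2 2.4 100 0 0 -1 74; 2 2.4 140 0 0 -1 74; 2 2.4 165 0 0 -1 74; 2 2.4 180 0 0 -1 74; 2 2.4 180 0 0 -1 74; 2 2.4 180 0 0 -1 74'
python3 - <<'E'
from h import *
st(); f=cam("wrist"); cv2.imwrite("pics/w6.png",f["bgr"]); go([.5895,-.3405,.000],np.radians(-6))
E
```

```text
clock: 10.92
tcp_pos: [0.5899, -0.3417, 0.0201]
orientation: [3.136, -0.164, 0.003]
contact_force: [0.2, -0.6, 0.7]
grip_width: 0.0742
10.93 [ 0.5899 -0.3417  0.0201] [ 0.2 -0.6  0.7] 0.0742 q [ 0.11  0.78  0.47  1.7  -0.47  0.78  0.71]
tcp [ 0.59   -0.3417  0.0202] xang -5.98 row [-0.6 -1.2 20.2] [ 0.05 -0.12  0.02] rows>= 0.3
```

View pics/w6.png

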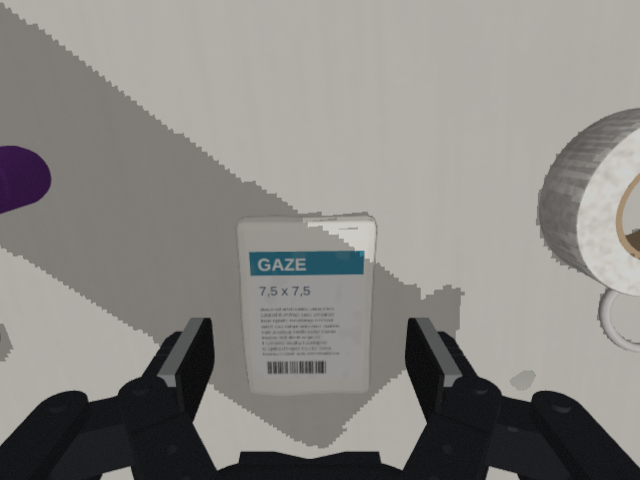

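```bash
python3 - <<'E'
from h import *
f=cam("wrist"); P=np.array([ray(f,u,.013)[:2] for u in [(238,220),(377,216),(370,391),(249,394)]]); print(P.mean(0).round(4))
for i in range(4):
    v=P[(i+1)%4]-P[i]; print(np.linalg.norm(v).round(4),np.degrees(np.arctan2(v[1],v[0])).round(1))
go([*P.mean(0),0.0],np.radians(-6))
E
```

```text
[ 0.5899 -0.3394]
0.0541 -4.3
0.0817 -95.1
0.055 175.6
0.0817 84.3
tcp [ 0.5899 -0.3416  0.0202] xang -5.98 row [-0.3 -2.2 20.2] [ 0.04 -0.12  0.02] rows>= 0.3
```

```bash
python3 -m handwheel '0 -1.5 7 0 0 1 74; 0 -1.5 13 0 0 1 74; 0 -1.5 17 0 0 1 74; 0 -1.5 20 0 0 1 74; 0 -1.5 20 0 0 1 74; 0 -1.5 20 0 0 1 66; 0 -1.5 20 0 0 1 56; 0 -1.5 20 0 0 1 50; 0 -1.5 20 0 0 1 50; 0 -1.5 20 0 0 1 50; 0 -1.5 20 0 0 1 50' 40
python3 - <<'E'
from h import *
st(); f=cam("wrist"); cv2.imwrite("pics/w7.png",f["bgr"])
E
```

```text
clock: 12.4
tcp_pos: [0.5897, -0.34, -0.0006]
orientation: [3.135, -0.191, 0.001]
contact_force: [-0.8, 0.5, 6.1]
grip_width: 0.0573
12.4 [ 0.5897 -0.34   -0.0006] [-0.8  0.5  6.1] 0.0573 q [ 0.12  0.8   0.46  1.71 -0.49  0.75  0.7 ]
```

View pics/w7.png

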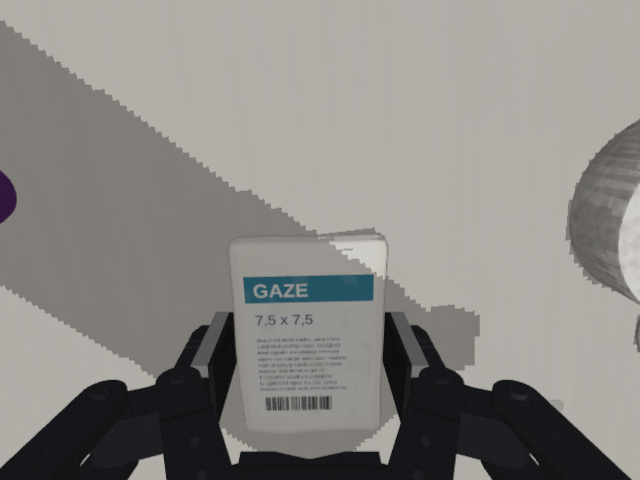

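The jaws hold the gauze square on its long edges at 57.3 mm. I'll lift it and check.

```bash
python3 -m handwheel '0 0 -8 0 0 0 50; 0 0 -20 0 0 0 50; 0 0 -50 0 0 0 50; 0 0 -90 0 0 0 50; 0 0 -140 0 0 0 50; 0 0 -185 0 0 0 50; 0 0 -210 0 0 0 50; 0 0 -210 0 0 0 50; 0 0 -210 0 0 0 50'
python3 - <<'E'
from h import *
st(); f=cam("wrist"); cv2.imwrite("pics/w8.png",f["bgr"]); go([.6036,.0279,.21],.0432)
E
```

```text
clock: 13.58
tcp_pos: [0.5887, -0.339, 0.2079]
orientation: [-3.135, 0.191, 0.002]
contact_force: [-0.5, 0.1, 0.0]
grip_width: 0.0576
13.57 [ 0.5887 -0.339   0.2079] [-0.5  0.1  0. ] 0.0576 q [ 0.03  0.57  0.6   1.6  -0.35  1.09  0.6 ]
tcp [ 0.5886 -0.3389  0.2074] xang -6.97 row [ -29.6 -365.9   -2.2] [-0.07  0.12 -9.45] rows>= 5.9
```

View pics/w8.png

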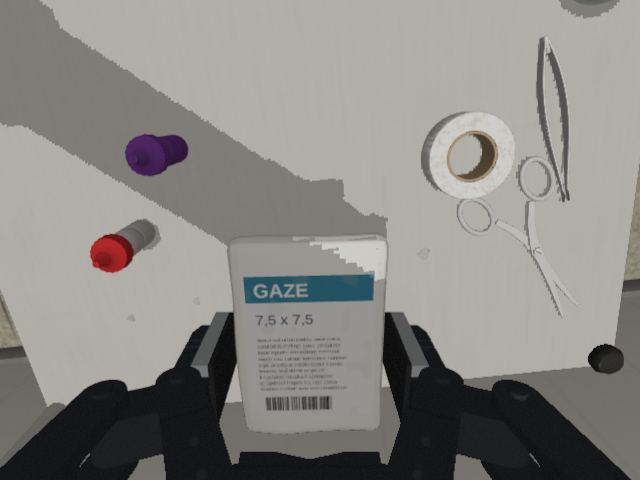

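```bash
python3 - <<'E'
from h import *
f=cam("wrist"); o=readout.get_obs(); R0=R.from_rotvec(o["orientation"]); z=o["tcp_pos"][2]+.0136
P=np.array([ray(f,u,z) for u in [(230,238),(387,236),(380,430),(246,432)]]); T=R0.inv().apply(P-o["tcp_pos"])*1000
print(T.round(1).tolist(),T.mean(0).round(1))
E
```

```text
[[-27.1, -41.3, -13.5], [26.5, -42.1, -13.6], [28.7, 40.3, -13.7], [-25.8, 41.4, -13.6]] [  0.6  -0.4 -13.6]
```

```bash
python3 -m handwheel '-3 -35 0 0 0 -1 50; -7 -85 0 0 0 -2 50; -11 -135 0 0 0 -4 50; -15 -185 0 0 0 -5 50; -19 -235 0 0 0 -6 50; -24 -290 0 0 0 -8 50; -27 -335 0 0 0 -9 50; -29.6 -366 0 0 0 -9.5 50; -29.6 -366 0 0 0 -9.5 50; -29.6 -366 0 0 0 -9.5 50; -29.6 -366 0 0 0 -9.5 50; -29.6 -366 0 0 0 -9.5 50'
python3 - <<'E'
from h import *
st(); f=cam("wrist"); cv2.imwrite("pics/w9.png",f["bgr"]);s=cam("scene"); cv2.imwrite("pics/s9.png",cv2.resize(s["bgr"],(800,600)));  go([.6036,.0279,.06],.0432)
E
```

```text
clock: 15.18
tcp_pos: [0.6043, 0.0259, 0.2087]
orientation: [3.141, 0.066, -0.0]
contact_force: [0.2, 0.2, -0.8]
grip_width: 0.0573
15.18 [0.6043 0.0259 0.2087] [ 0.2  0.2 -0.8] 0.0573 q [-0.55  0.42  0.54  1.78 -0.25  1.01  0.12]
tcp [0.6044 0.0265 0.2088] xang 2.45 row [ -0.7  -1.4 148.8] [ 0.   -0.   -0.02] rows>= 2.4
```

View pics/w9.png

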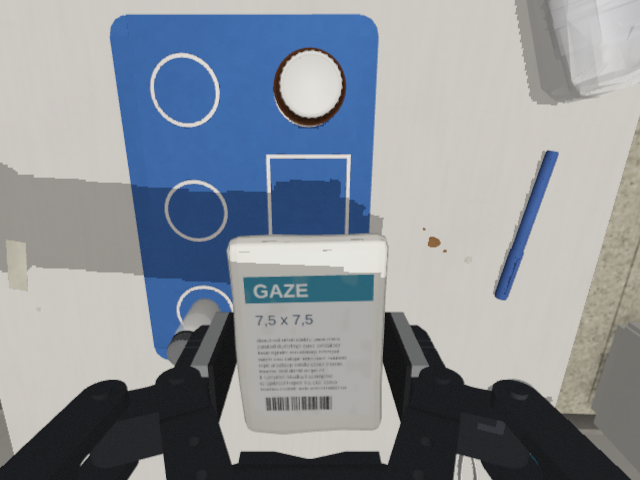

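View pics/s9.png

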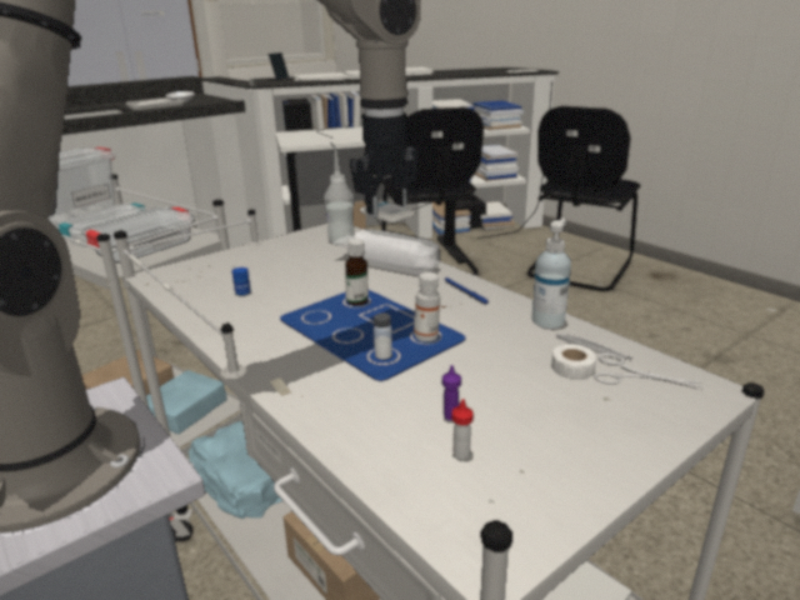

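The gauze is centred on the tool and square to it, and nothing sticks out of the gripper towards the bottles. I'll descend in two stages and watch the force.

```bash
python3 -m handwheel '-0.7 -1.4 40 0 0 0 50; -0.7 -1.4 80 0 0 0 50; -0.7 -1.4 120 0 0 0 50; -0.7 -1.4 150 0 0 0 50; -0.7 -1.4 165 0 0 0 50; -0.7 -1.4 175 0 0 0 50; -0.7 -1.4 180 0 0 0 50; -0.7 -1.4 180 0 0 0 50'
python3 - <<'E'
from h import *
st(); f=cam("wrist"); cv2.imwrite("pics/w10.png",f["bgr"]);s=cam("scene"); cv2.imwrite("pics/s10.png",cv2.resize(s["bgr"][200:320,220:420],None,fx=4,fy=4));  go([.6036,.0279,.0055],.0432)
E
```

```text
clock: 16.27
tcp_pos: [0.604, 0.0286, 0.0292]
orientation: [-3.141, -0.069, -0.001]
contact_force: [-0.1, -0.7, 0.1]
grip_width: 0.0571
16.27 [0.604  0.0286 0.0292] [-0.1 -0.7  0.1] 0.0571 q [-0.45  0.65  0.41  1.89 -0.4   0.68  0.24]
tcp [0.6042 0.0287 0.0296] xang 2.51 row [-0.7  0.7 24.1] [-0.01 -0.08  0.04] rows>= 0.4
```

View pics/s10.png

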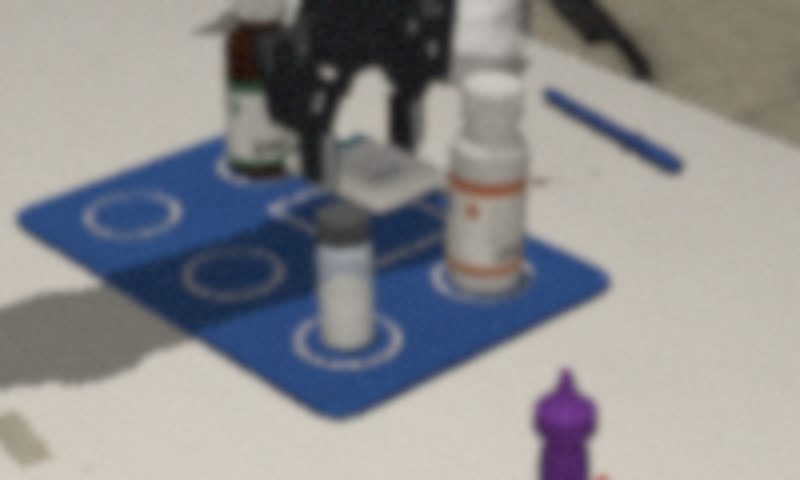

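View pics/w10.png

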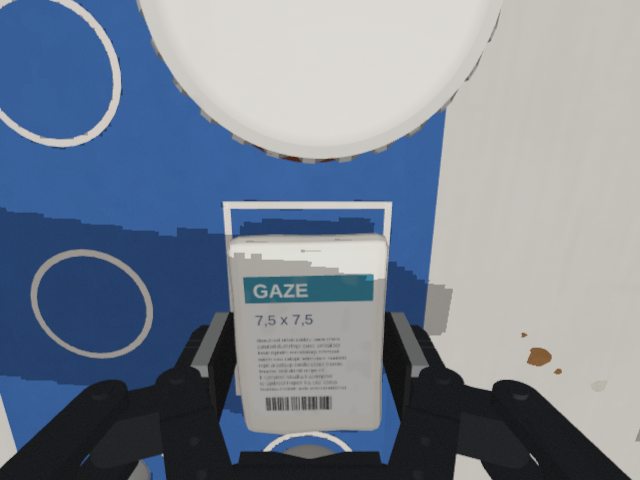

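```bash
python3 -m handwheel '-0.5 0.5 10 0 0 0 50; -0.5 0.5 17 0 0 0 50; -0.5 0.5 21 0 0 0 50; -0.5 0.5 23.5 0 0 0 50; -0.5 0.5 23.5 0 0 0 50'
python3 - <<'E'
from h import *
st(); f=cam("wrist"); cv2.imwrite("pics/w11.png",f["bgr"])
E
```

```text
clock: 17.0
tcp_pos: [0.6031, 0.0281, 0.0051]
orientation: [3.141, 0.069, -0.0]
contact_force: [0.5, 0.2, -0.3]
grip_width: 0.0572
17.0 [0.6031 0.0281 0.0051] [ 0.5  0.2 -0.3] 0.0572 q [-0.44  0.69  0.39  1.9  -0.42  0.64  0.26]
```

View pics/w11.png

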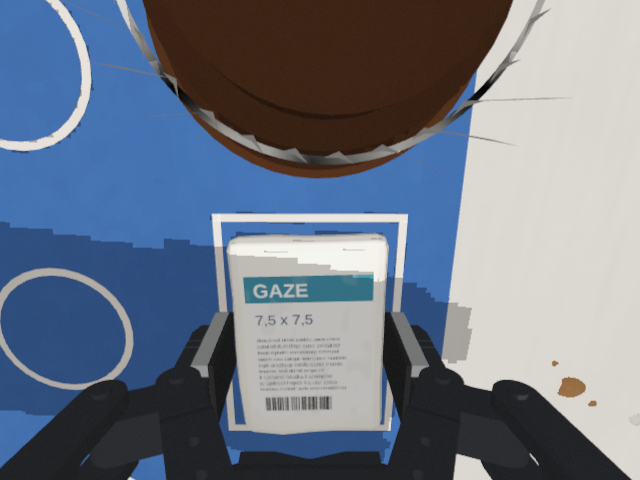

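The gauze is centred in the rectangle (gauze x about 309 px, rectangle about 310 px) and there is no contact force. I'll lower the last millimetre, release and lift.

```bash
python3 -m handwheel '0 0 1 0 0 0 50; 0 0 1 0 0 0 50; 0 0 1 0 0 0 62; 0 0 1 0 0 0 70; 0 0 1 0 0 0 76; 0 0 1 0 0 0 76; 0 0 -10 0 0 0 76; 0 0 -40 0 0 0 76; 0 0 -90 0 0 0 76; 0 0 -140 0 0 0 76; 0 0 -200 0 0 0 76; 0 0 -210 0 0 0 76'
python3 - <<'E'
from h import *
st(); f=cam("wrist"); cv2.imwrite("pics/w12.png",f["bgr"]); go([.437,-.338,.21],np.radians(-31))
E
```

```text
clock: 18.55
tcp_pos: [0.6056, 0.0277, 0.2206]
orientation: [-3.139, -0.068, -0.013]
contact_force: [0.2, 0.2, -1.1]
grip_width: 0.0757
18.55 [0.6056 0.0277 0.2206] [ 0.2  0.2 -1.1] 0.0757 q [-0.57  0.41  0.55  1.77 -0.25  1.02  0.12]
tcp [0.605  0.0279 0.2195] xang 2.49 row [-183.8  358.3    7.8] [-0.18 -0.33 33.49] rows>= 6.4
```

View pics/w12.png

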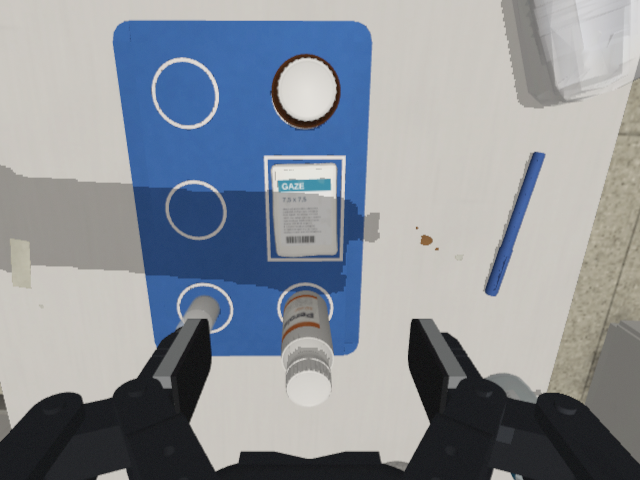

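The gauze lies centred in the rectangle, at about (305,211) px, and both bottles are standing. Next is the red dropper.

```bash
python3 -m handwheel '-25 45 0 0 0 5 80; -50 95 0 0 0 10 85; -75 145 0 0 0 15 85; -100 195 2 0 0 20 85; -130 250 4 0 0 25 85; -155 300 6 0 0 29 85; -175 340 7 0 0 32 85; -184 358 8 0 0 33.5 85; -184 358 8 0 0 33.5 85; -184 358 8 0 0 33.5 85; -184 358 8 0 0 33.5 85'
python3 - <<'E'
from h import *
st(); f=cam("wrist"); cv2.imwrite("pics/w13.png",f["bgr"]); H,S,V=[f["hsv"][...,i] for i in range(3)]
for b in blobs(((H<6)|(H>174))&(S>150),100): print(b[:3],ray(f,b[1],.065))
E
```

```text
clock: 19.98
tcp_pos: [0.4362, -0.3359, 0.207]
orientation: [-3.028, 0.834, 0.0]
contact_force: [-0.1, -1.0, 0.3]
grip_width: 0.085
19.98 [ 0.4362 -0.3359  0.207 ] [-0.1 -1.   0.3] 0.085 q [-0.07  0.37  0.78  1.92 -0.32  0.98  0.32]
(np.int32(1128), array([310.96, 233.75]), array([293, 215,  37,  39], dtype=int32)) [ 0.43551938 -0.33933321  0.065     ]
```

View pics/w13.png

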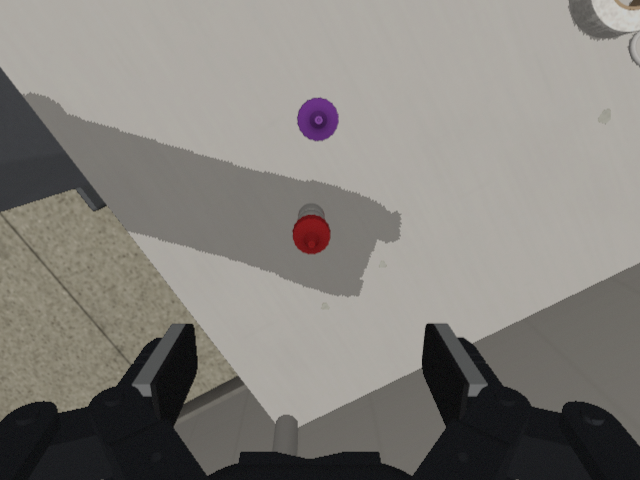

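The wrist view shows the red dropper at (311,234) and the purple one at (318,119). Purple lies square to the jaw axis, so the fingers clear it.

```bash
python3 - <<'E'
from h import *
f=cam("wrist"); print(ray(f,(311.3,234.3),.060),ray(f,(311,243),.086)); go([.436,-.3385,.0195],np.radians(-31))
E
```

```text
[ 0.43462223 -0.34146189  0.06      ] [ 0.43507111 -0.34007181  0.086     ]
tcp [ 0.4358 -0.3364  0.2072] xang -30.84 row [  1.2   1.8 187.7] [-0.03  0.01  0.16] rows>= 3.0
```

```bash
python3 -m handwheel '1.3 2.9 50 0 0 0 85; 1.3 2.9 100 0 0 0 85; 1.3 2.9 140 0 0 0 85; 1.3 2.9 170 0 0 0 85; 1.3 2.9 187 0 0 0 85; 1.3 2.9 187 0 0 0 85; 1.3 2.9 187 0 0 0 50; 1.3 2.9 187 0 0 0 30; 1.3 2.9 187 0 0 0 16; 1.3 2.9 187 0 0 0 16; 1.3 2.9 187 0 0 0 16; 1.3 2.9 187 0 0 0 16' 35
python3 - <<'E'
from h import *
st(); f=cam("wrist"); cv2.imwrite("pics/w14.png",f["bgr"])
E
```

```text
clock: 21.58
tcp_pos: [0.4351, -0.3411, 0.0211]
orientation: [3.027, -0.839, 0.002]
contact_force: [-1.6, 1.1, 5.5]
grip_width: 0.0254
21.57 [ 0.4351 -0.3411  0.0211] [-1.6  1.1  5.5] 0.0254 q [ 0.13  0.65  0.56  2.03 -0.58  0.63  0.54]
```

View pics/w14.png

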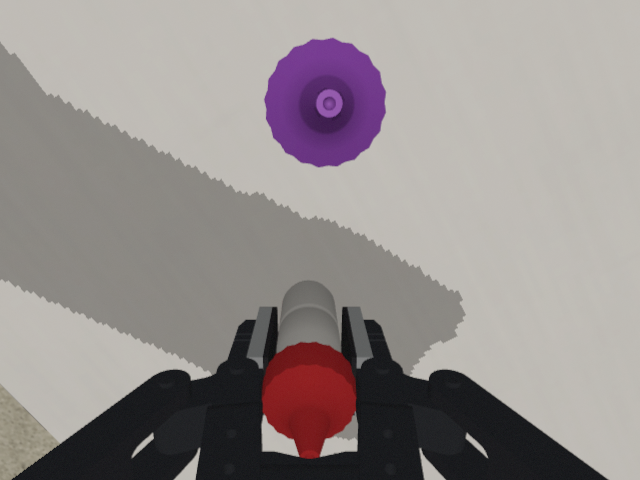

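The dropper is held on its 25 mm body below the red shoulder. I'll lift it and carry it to the amber-side ring at (0.499, 0.123).

```bash
python3 -m handwheel '0 0 -25 0 0 0 16; 0 0 -75 0 0 0 16; 0 0 -135 0 0 0 16; 0 0 -190 0 0 0 16; 0 0 -190 0 0 0 16; 0 0 -190 0 0 0 16; 0 0 -190 0 0 0 16'
python3 - <<'E'
from h import *
st(); go([.4993,.1225,.210],np.radians(8))
E
```

```text
clock: 22.5
tcp_pos: [0.4339, -0.34, 0.2088]
orientation: [-3.027, 0.839, 0.004]
contact_force: [-0.4, 0.5, -1.3]
grip_width: 0.0256
22.5 [ 0.4339 -0.34    0.2088] [-0.4  0.5 -1.3] 0.0256 q [-0.08  0.38  0.8   1.92 -0.33  0.98  0.34]
tcp [ 0.4339 -0.34    0.2088] xang -30.98 row [-181.9 -430.2   -0.7] [ -0.05   0.16 -38.98] rows>= 7.5
```

```bash
python3 -m handwheel '-12 -28 0 0 0 -3 16; -30 -72 0 0 0 -7 16; -52 -124 0 0 0 -11 16; -74 -176 0 0 0 -16 16; -96 -228 0 0 0 -21 16; -118 -280 0 0 0 -25 16; -140 -332 0 0 0 -30 16; -160 -380 0 0 0 -34 16; -175 -413 0 0 0 -37 16; -182 -430 0 0 0 -39 16; -182 -430 0 0 0 -39 16; -182 -430 0 0 0 -39 16'
python3 - <<'E'
from h import *
f=cam("wrist"); cv2.imwrite("pics/w15.png",f["bgr"]); st(); H,S,V=[f["hsv"][...,i] for i in range(3)]
for b in blobs((H>98)&(H<130)&(S>110),500):
    if b[0]<9000: print(b[0],b[1],b[2],ray(f,b[1],.005)[:2].round(4))
go([.4993,.1225,.0285],np.radians(8))
E
```

```text
clock: 24.0
tcp_pos: [0.4998, 0.1193, 0.21]
orientation: [3.133, 0.214, -0.001]
contact_force: [-1.1, -1.0, -0.8]
grip_width: 0.0256
24.05 [0.4999 0.1194 0.2101] [ 0.6  0.5 -0. ] 0.026 q [-0.8   0.25  0.52  1.99 -0.15  0.94 -0.06]
2310 [308.86 207.47] [282 181  55  54] [0.4989 0.1214]
1831 [437.36 339.95] [396 285  65  96] [0.6447 0.0048]
1597 [591.56 346.93] [555 286  76 120] [0.8005 0.0181]
tcp [0.4999 0.1194 0.2101] xang 7.82 row [ -0.   -3.3 181.6] [ 0.04  0.03 -0.18] rows>= 2.9
```

View pics/w15.png

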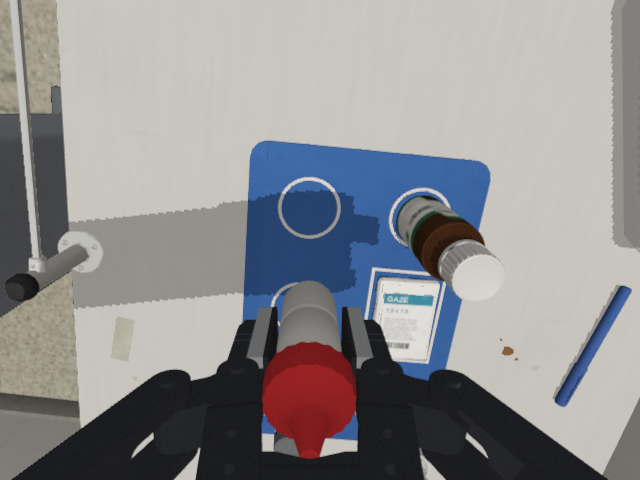

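The ring is at (309,207) px, which gives (0.499, 0.122) and agrees with the top view. I'll lower the dropper.

```bash
python3 -m handwheel '0 -3.3 50 0 0 0 16; 0 -3.3 100 0 0 0 16; 0 -3.3 140 0 0 0 16; 0 -3.3 160 0 0 0 16; 0 -3.3 172 0 0 0 16; 0 -3.3 178 0 0 0 16; 0 -3.3 181 0 0 0 16; 0 -3.3 182 0 0 0 16; 0 -3.3 182 0 0 0 16; 0 -3.3 182 0 0 0 16'
python3 - <<'E'
from h import *
st(); f=cam("wrist"); cv2.imwrite("pics/w16.png",f["bgr"])
E
```

```text
clock: 25.3
tcp_pos: [0.4997, 0.125, 0.0286]
orientation: [-3.134, -0.22, -0.001]
contact_force: [0.3, -0.1, -1.1]
grip_width: 0.0253
25.3 [0.4997 0.125  0.0286] [ 0.3 -0.1 -1.1] 0.0253 q [-0.66  0.54  0.38  2.1  -0.37  0.56  0.12]
```

View pics/w16.png

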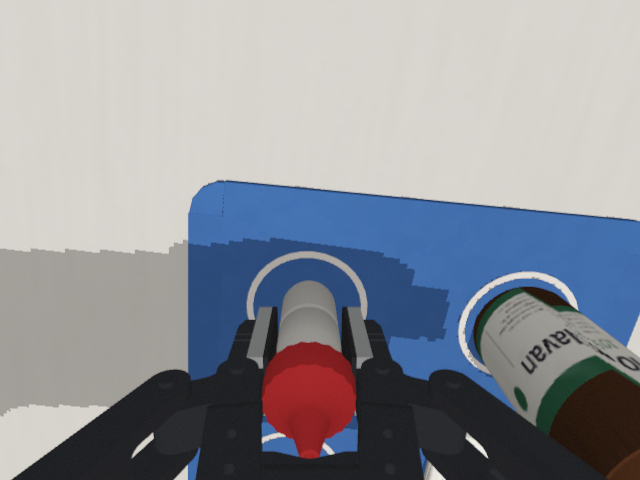

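```bash
python3 -m handwheel '0 1.5 1 0 0 0 16; 0 2 2 0 0 0 16; 0 2 2 0 0 0 16; 0 2 2 0 0 0 16; 0 2 2 0 0 0 36; 0 2 2 0 0 0 60; 0 2 2 0 0 0 85; 0 2 2 0 0 0 85; 0 2 -50 0 0 0 85; 0 2 -110 0 0 0 85; 0 2 -170 0 0 0 85; 0 2 -190 0 0 0 85'
python3 - <<'E'
from h import *
st(); f=cam("wrist"); cv2.imwrite("pics/w17.png",f["bgr"]); go([.4485,.3305,.21],np.radians(36))
E
```

```text
clock: 26.85
tcp_pos: [0.5016, 0.1232, 0.2221]
orientation: [-3.131, -0.219, -0.009]
contact_force: [0.5, 0.8, -0.4]
grip_width: 0.0851
26.85 [0.5016 0.1232 0.2221] [ 0.5  0.8 -0.4] 0.0851 q [-0.83  0.24  0.55  1.97 -0.15  0.96 -0.06]
tcp [0.502  0.1233 0.223 ] xang 7.99 row [ -24.3 -212.6   13.4] [ -0.06  -0.42 -28.01] rows>= 3.4
```

View pics/w17.png

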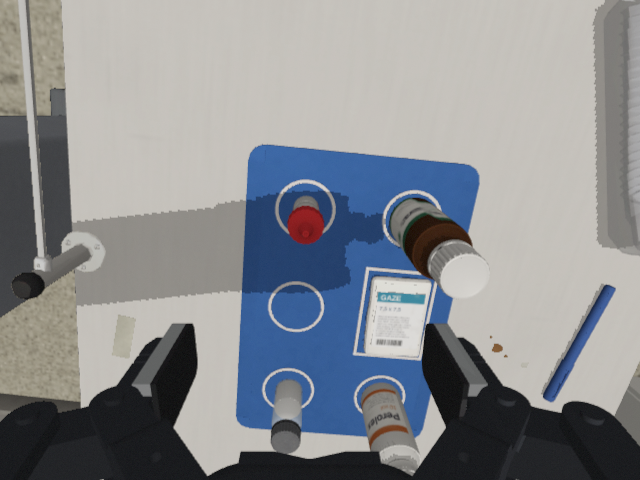

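The dropper stands in its ring at (305,208) px, with the gauze, vial and both bottles in place. Last is the jar.

```bash
python3 -m handwheel '-5 -45 3 0 0 -6 85; -12 -105 6 0 0 -14 85; -19 -165 10 0 0 -22 85; -24.3 -212 13 0 0 -28 85; -24.3 -212 13 0 0 -28 85; -24.3 -212 13 0 0 -28 85; -24.3 -212 13 0 0 -28 85; -24.3 -212 13 0 0 -28 85'
python3 - <<'E'
from h import *
f=cam("wrist"); st(); cv2.imwrite("pics/w18.png",f["bgr"]); H,S,V=[f["hsv"][...,i] for i in range(3)]
for b in blobs((H>98)&(H<130)&(S>110),500):
  if b[0]<9000: print(b[0],b[1],b[2],ray(f,b[1],.05)[:2].round(4))
E
```

```text
clock: 27.9
tcp_pos: [0.4467, 0.3282, 0.2054]
orientation: [2.989, 0.968, 0.0]
contact_force: [-0.5, 0.2, 0.3]
grip_width: 0.0851
27.95 [0.4466 0.3285 0.2054] [ 0.5  0.4 -0.2] 0.0849 q [-1.04  0.32  0.36  1.89 -0.13  0.95  0.01]
1877 [310.71 219.29] [289 192  44  54] [0.445  0.3322]
811 [233.46 393.38] [210 379  47  37] [0.4836 0.1602]
```

View pics/w18.png

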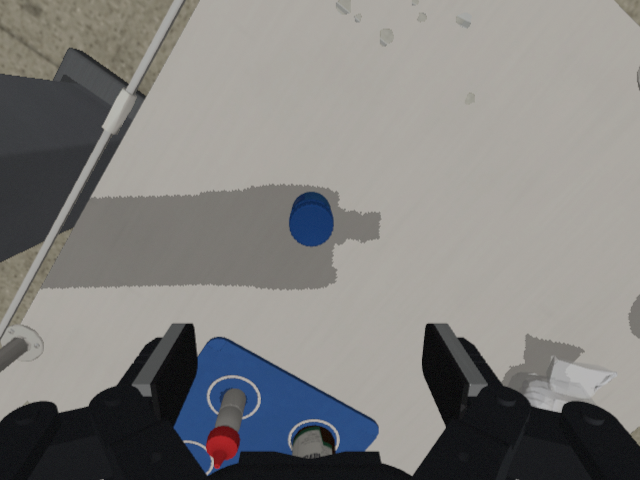

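```bash
python3 - <<'E'
from h import *
f=cam("wrist"); p=ray(f,(311,224),.053); print(p, 44*np.linalg.norm(p+f["R"].T@f["t"])/f["fx"]); go([p[0],p[1],.014],np.radians(36))
E
```

```text
[0.44685329 0.33023137 0.053     ] 0.033887201486222034
tcp [0.4465 0.3287 0.2054] xang 35.94 row [  1.1  -1.  191.4] [-0.   -0.01 -0.06] rows>= 3.1
```

```bash
python3 -m handwheel '1 -1 50 0 0 0 85; 1 -1 100 0 0 0 85; 1 -1 140 0 0 0 85; 1 -1 170 0 0 0 85; 1 -1 191 0 0 0 85; 1 -1 191 0 0 0 85; 1 -1 191 0 0 0 55; 1 -1 191 0 0 0 38; 1 -1 191 0 0 0 26; 1 -1 191 0 0 0 26; 1 -1 191 0 0 0 26; 1 -1 191 0 0 0 26' 35
python3 - <<'E'
from h import *
st(); f=cam("wrist"); cv2.imwrite("pics/w19.png",f["bgr"])
E
```

```text
clock: 29.5
tcp_pos: [0.4469, 0.3312, 0.0153]
orientation: [-2.987, -0.971, -0.002]
contact_force: [-1.1, -0.7, 5.6]
grip_width: 0.0345
29.5 [0.4469 0.3312 0.0153] [-1.1 -0.7  5.6] 0.0345 q [-0.95  0.6   0.26  2.   -0.27  0.57  0.12]
```

View pics/w19.png

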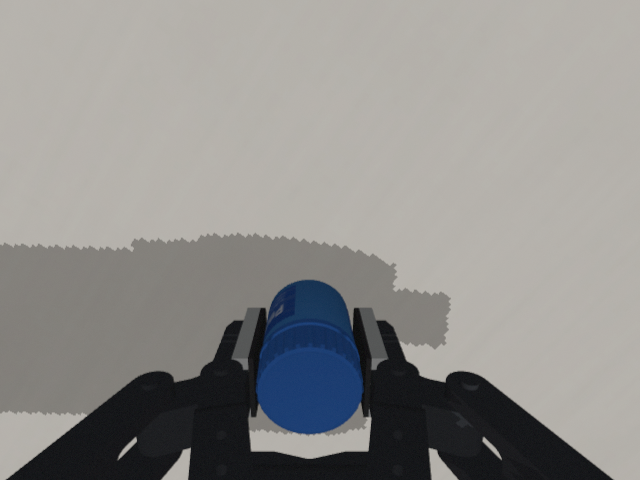

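The jar is gripped at 34.5 mm and upright. I'll lift it and carry it over the gauze.

```bash
python3 -m handwheel '0 0 -25 0 0 0 26; 0 0 -75 0 0 0 26; 0 0 -135 0 0 0 26; 0 0 -195 0 0 0 26; 0 0 -195 0 0 0 26; 0 0 -195 0 0 0 26; 0 0 -195 0 0 0 26'
python3 - <<'E'
from h import *
st(); go([.6033,.028,.210],np.radians(2.5))
E
```

```text
clock: 30.42
tcp_pos: [0.4453, 0.3301, 0.2075]
orientation: [2.986, 0.971, -0.005]
contact_force: [0.2, -1.6, -1.0]
grip_width: 0.0347
30.43 [0.4453 0.3301 0.2075] [ 0.2 -1.6 -1. ] 0.0347 q [-1.05  0.32  0.38  1.89 -0.14  0.96  0.01]
tcp [0.4453 0.3301 0.2075] xang 36.03 row [-49.9 337.2  -2.1] [ 0.08  0.18 33.53] rows>= 5.5
```

```bash
python3 -m handwheel '-4 28 0 0 0 3 26; -11 75 0 0 0 8 26; -18 125 0 0 0 13 26; -26 175 0 0 0 18 26; -33 225 0 0 0 23 26; -40 272 0 0 0 27 26; -46 312 0 0 0 31 26; -50 337 -2 0 0 33.5 26; -50 337 -2 0 0 33.5 26; -50 337 -2 0 0 33.5 26; -50 337 -2 0 0 33.5 26; -50 337 -2 0 0 33.5 26'
python3 - <<'E'
from h import *
f=cam("wrist"); st(); cv2.imwrite("pics/w20.png",f["bgr"]);f=cam("top"); cv2.imwrite("pics/t20.png",cv2.resize(f["bgr"][180:330,230:410],None,fx=4,fy=4));go([.6033,.028,.035],np.radians(2.5))
E
```

```text
clock: 31.92
tcp_pos: [0.6038, 0.03, 0.2113]
orientation: [-3.14, -0.072, 0.0]
contact_force: [0.4, -0.2, -0.6]
grip_width: 0.0344
31.98 [0.6039 0.0297 0.2113] [-0.6 -0.1 -0.2] 0.0345 q [-0.6   0.43  0.59  1.78 -0.28  1.02  0.15]
tcp [0.6039 0.0295 0.2113] xang 2.58 row [ -0.7   1.5 176.3] [-0.02  0.01  0.08] rows>= 2.8
```

View pics/w20.png

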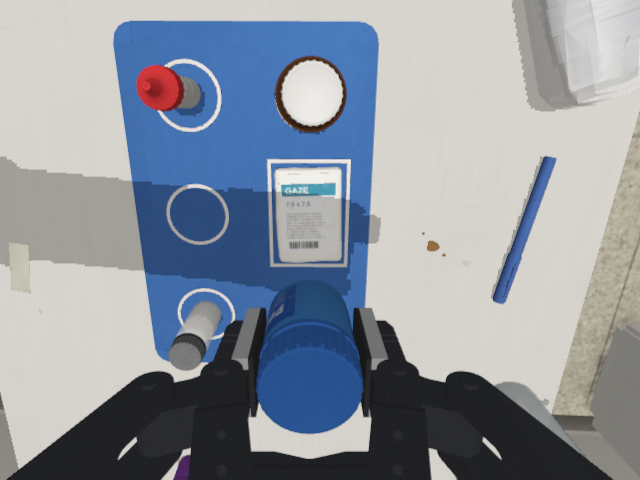

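View pics/t20.png

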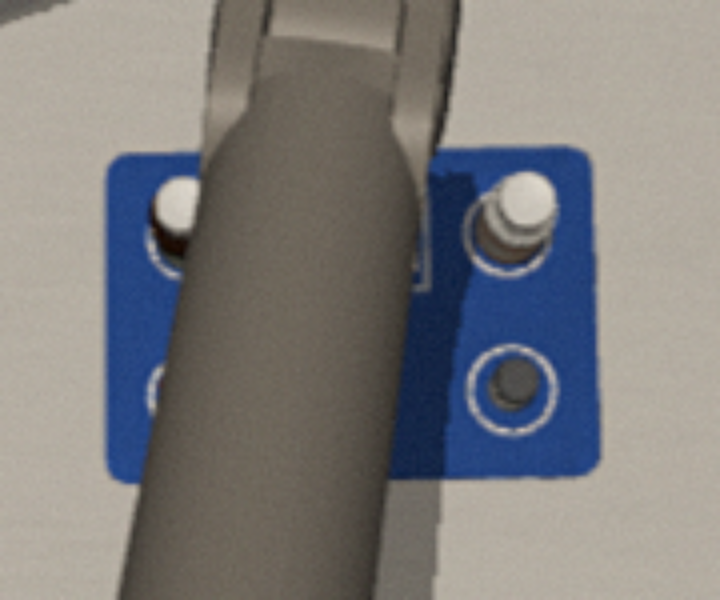

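```bash
python3 - <<'E'
from h import *
f=cam("wrist")
g=np.array([ray(f,u,.018)[:2] for u in [(274,169),(340,167),(343,262),(279,263.5)]]); print("gauze",g.mean(0).round(4),[np.linalg.norm(g[(i+1)%4]-g[i]).round(4) for i in range(4)])
q=np.array([ray(f,u,.005)[:2] for u in [(269,160.5),(349,160.5),(348.5,266),(271,266)]]); print("rect",q.mean(0).round(4))
E
```

```text
gauze [0.6039 0.0259] [np.float64(0.0553), np.float64(0.0849), np.float64(0.0579), np.float64(0.0846)]
rect [0.6042 0.0242]
```

The gauze is at (0.6037, 0.027), averaging this view with the release pose. I'll lower the jar onto it.

```bash
python3 -m handwheel '0 2.5 45 0 0 0 26; 0 2.5 90 0 0 0 26; 0 2.5 130 0 0 0 26; 0 2.5 150 0 0 0 26; 0 2.5 163 0 0 0 26; 0 2.5 170 0 0 0 26; 0 2.5 174 0 0 0 26; 0 2.5 175.5 0 0 0 26; 0 2.5 175.5 0 0 0 26; 0 2.5 175.5 0 0 0 26'
python3 - <<'E'
from h import *
st(); f=cam("wrist"); cv2.imwrite("pics/w21.png",f["bgr"])
E
```

```text
clock: 33.33
tcp_pos: [0.6045, 0.0264, 0.0362]
orientation: [-3.141, -0.069, -0.001]
contact_force: [0.3, 0.5, -0.6]
grip_width: 0.0345
33.33 [0.6045 0.0264 0.0362] [ 0.3  0.5 -0.6] 0.0345 q [-0.49  0.65  0.46  1.89 -0.44  0.7   0.28]
```

View pics/w21.png

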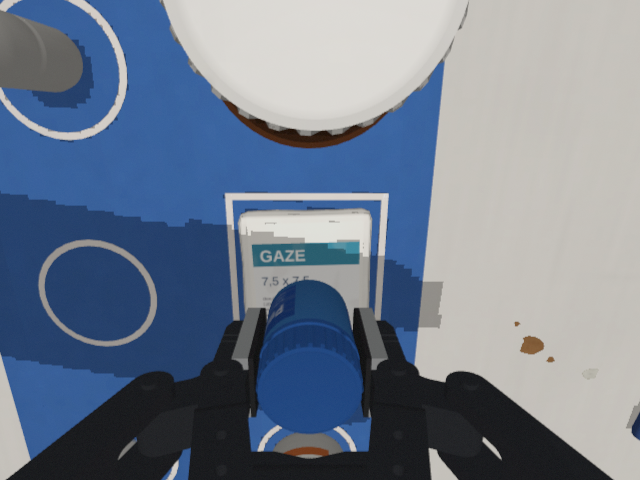

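The jar is over the middle of the gauze with about 2.5 mm to go. I'll lower it, release and lift.

```bash
python3 -m handwheel '0 0 1.5 0 0 0 26; 0 0 2.5 0 0 0 26; 0 0 2.5 0 0 0 26; 0 0 2.5 0 0 0 26'
python3 -m handwheel '0 0 0 0 0 0 40; 0 0 0 0 0 0 50; 0 0 0 0 0 0 62; 0 0 0 0 0 0 70; 0 0 0 0 0 0 70; 0 0 -40 0 0 0 70; 0 0 -90 0 0 0 70; 0 0 -150 0 0 0 70; 0 0 -200 0 0 0 70; 0 0 -200 0 0 0 70'
python3 - <<'E'
from h import *
st(); f=cam("wrist"); cv2.imwrite("pics/w22.png",f["bgr"]); go([.47,.28,.25],np.radians(30))
E
```

```text
clock: 33.88
tcp_pos: [0.6042, 0.0263, 0.0332]
orientation: [3.141, 0.069, -0.0]
contact_force: [0.7, 0.6, -0.4]
grip_width: 0.0348
clock: 35.12
tcp_pos: [0.6068, 0.0259, 0.2377]
orientation: [-3.139, -0.068, -0.013]
contact_force: [0.2, 0.1, -0.2]
grip_width: 0.07
35.12 [0.6068 0.0259 0.2377] [ 0.2  0.1 -0.2] 0.07 q [-0.61  0.4   0.62  1.76 -0.27  1.06  0.14]
tcp [0.6052 0.0264 0.2351] xang 2.52 row [-123.9 -259.4  -15.1] [-1.000e-02 -2.300e-01 -2.748e+01] rows>= 4.6
```

View pics/w22.png

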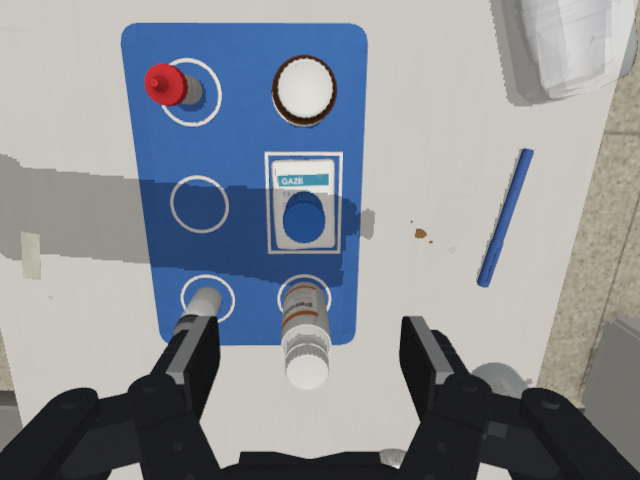

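The jar stands on the gauze at about (304,216) px. I'll back the arm out to the left for an unobstructed check.

```bash
python3 -m handwheel '-25 -50 -5 0 0 -5 70; -50 -105 -10 0 0 -11 70; -75 -160 -15 0 0 -17 70; -100 -215 -15 0 0 -23 70; -124 -260 -15 0 0 -27 70; -124 -260 -15 0 0 -27 70; -124 -260 -15 0 0 -27 70'
python3 - <<'E'
from h import *
st(); f=cam("top"); cv2.imwrite("pics/t23.png",cv2.resize(f["bgr"][195:315,240:400],None,fx=5,fy=5,interpolation=0)); cv2.imwrite("pics/T23.png",f["bgr"]); s=cam("scene"); cv2.imwrite("pics/s23.png",cv2.resize(s["bgr"][170:320,200:400],None,fx=4,fy=4,interpolation=cv2.INTER_CUBIC))
h=f["hsv"]; H,S,V=[h[...,i].astype(int) for i in range(3)]
c=np.array([.5538,.0258]); a=.0432; Xm=np.array([np.cos(a),np.sin(a)]); Ym=np.array([-np.sin(a),np.cos(a)])
def rep(n,mk,roi,z):
    B=blobs(mk,10,roi)
    if not B: print(n,"none"); return
    b=max(B,key=lambda b:b[0]); p=ray(f,b[1],z)[:2]; print(n,b[0],b[1],b[2],p.round(4),"mat mm",((p-c)@Xm*1000).round(1),((p-c)@Ym*1000).round(1))
rep("red",((H<6)|(H>174))&(S>150)&(V>80),(250,250,300,310),.067)
rep("vial",V<110,(340,265,375,290),.079)
rep("jar",(S>150)&(V>80)&(H>100)&(H<125),(306,228,330,252),.071)
g=(S<70)&(V>150); rep("gauze+rect",g,(296,222,340,256),.005)
E
```

```text
clock: 36.05
tcp_pos: [0.4685, 0.2798, 0.2471]
orientation: [3.037, 0.799, -0.003]
contact_force: [0.6, -1.0, 0.0]
grip_width: 0.07
36.05 [0.4685 0.2798 0.2471] [ 0.6 -1.   0. ] 0.07 q [-1.02  0.26  0.45  1.87 -0.13  1.04 -0.01]
red 98 [275.18 276.65] [270 272  11  11] [0.4995 0.1254] mat mm -50.0 101.8
vial 150 [358.11 275.63] [352 269  13  14] [ 0.5062 -0.0733] mat mm -51.8 -96.9
jar 136 [317.6  235.07] [312 229  13  13] [0.6027 0.0261] mat mm 48.8 -1.8
gauze+rect 501 [318.52 237.62] [300 224  37  26] [0.606  0.0241] mat mm 52.0 -3.9
```

View pics/t23.png

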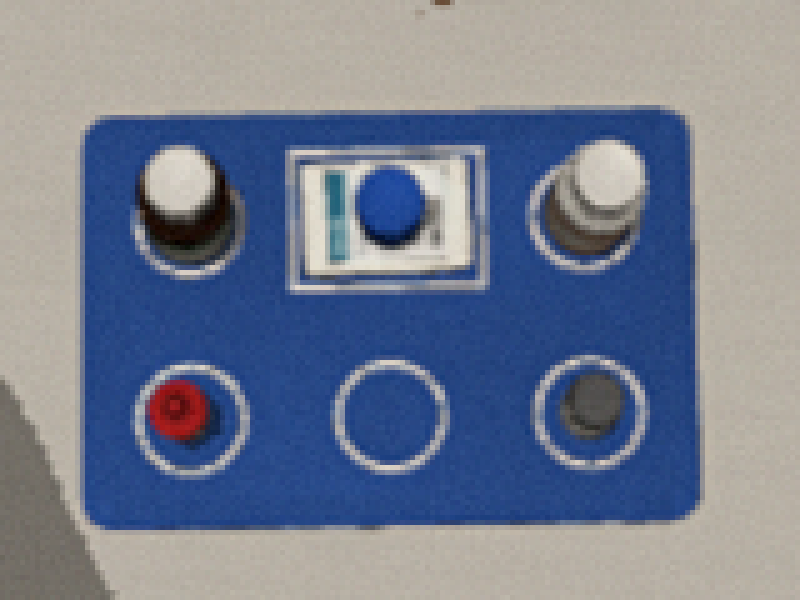

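View pics/s23.png

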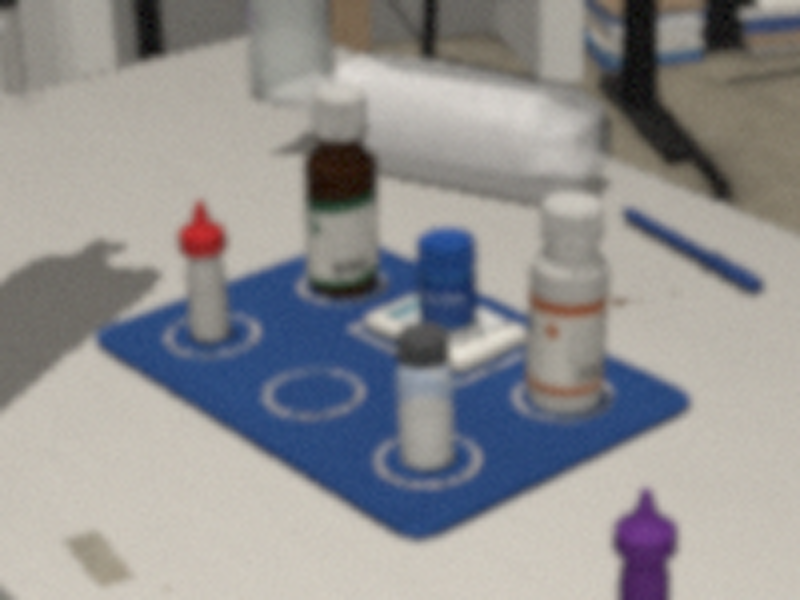

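View pics/T23.png

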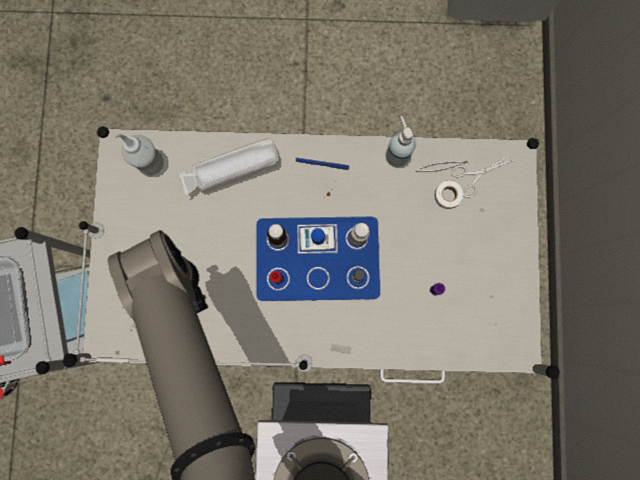

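The overview shows everything in place: both bottles upright in their rings, jar on gauze, dropper and vial in their rings. The tape (449,194), pen and purple bottle are where they started. I'm handing in.

```bash
python3 - <<'E'
from h import *
from bench import workorder
f=cam("top"); g=ray(f,(317.3,238.5),.018)[:2]; c=np.array([.5538,.0258]); a=.0432
print("gauze",g.round(4),((g-c)@[np.cos(a),np.sin(a)]*1000).round(1),((g-c)@[-np.sin(a),np.cos(a)]*1000).round(1))
print(workorder.hand_in()); st()
E
```

```text
gauze [0.6018 0.027 ] 48.0 -0.8
the job is handed in; nothing more can be done
None
the job is handed in; nothing more can be done
```

The dressing set is laid out and the job was handed in at about 36 s of the 102 s. The order was vial, gauze pack, red-topped dropper, then blue jar. It reported no verdict, so the figures below are my own last checks.

| Item | Measured in the mat frame (x, y) | Target (x, y) |
|---|---|---|
| Gauze pack | 48, −1 mm | 50, 0 mm |
| Blue jar | 49, −2 mm (about 1–2 mm from the gauze middle) | on the gauze middle |
| Red-topped dropper | −50, +102 mm | −50, +100 mm (in front of the amber bottle) |
| Vial | −52, −97 mm | −50, −100 mm (in front of the white bottle) |

- **In the last pictures:** the gauze lies flat and square in the rectangle, and the jar, dropper and vial stand upright. Both bottles, the tape roll, the pen and the purple look-alike show no visible shift. The arm is clear of everything, and the force readings I took stayed below about 7 N.
- **Disagreements:** positions from the two cameras differed by 1–4 mm, which is within the 15 mm allowed. One rough colour mask put the gauze at 52, −4 mm, but that mask also took in the printed rectangle and the jar shadow. The wrist camera's viewpoint also dipped into the amber bottle's cap in one picture, but no force showed, so nothing touched it.

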